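# Empty the used cups into the disposal box and close its tabbed cover

## Robot

A 6-joint arm with a two-finger parallel gripper is mounted at the origin on a cart in front of the work surface, level with it; the furniture and walls round the work are solid. World frame = base frame: x ahead of the robot, y to its left, z up, the work surface at z = 0. Lengths are in m, angles in rad, forces in N, time in s.
With the tool pointing down it reaches from about 0.2 to 0.875 m from the base axis. Payload 3.4 kg.
Tool frame: the origin (TCP) lies between the finger pads; the fingertips stand 8 mm ahead of it and the grasp point (between the pads) lies 11 mm behind it; z points along the fingers, y is the direction in which the jaws open and shut (so a half turn about z gives the same grasp; the last joint's range is limited). The gripper opens to 94 mm and grips with 3 to 60 N. Pads are 16 mm wide; open, the fingers measure 119 mm over their backs; the gripper's body (75 mm by 177 mm) begins 78 mm behind the grasp point.
Start: joints at [-1.437, 0.276, 1.505, -0, 1.361, -0.121], TCP at [0.145, -0.556, 0.213] pointing down, gripper open.
Joint ranges: [-2.89, 2.89], [-0.75, 2.08], [0.22, 2.7], [-1.18, 4.32], [0.11, 2.71], [-2.7, 2.7]. Speed limits (rad/s): [2.57, 2.57, 3.14, 3.14, 3.14, 3.14].

## Interface

Orientations are given as a rotation vector (axis times angle).
In Python, from bench import robot gives the robot as it stands. Calls block until the motion is done:
- robot.movep(position, orientation): joint-space move of the TCP to a pose.
- robot.move_straight(position, ori=None, v=0.15): straight line of the TCP; ori=None keeps the orientation; v is the mean speed in m/s.
- robot.move_joints(angles): joint-space move.
- robot.set_gripper(opening, effort=None): opening from 0.0 (shut) to 1.0 (fully open); effort is the grip in N (None keeps the last); returns when the fingers have stopped.
- robot.dwell(seconds).
- robot.inverse_kinematics(position, orientation): joint angles nearest the present ones, or None.
- robot.state(): the state.
- robot.capture(name): name is "scene" or "top"; returns a dict with "img" (384x512x3 uint8, blue, green, red), "intrinsics" (3x3 intrinsics, pixels), "dist_coeffs" ([k1, k2, p1, p2, k3] as OpenCV has them; the pictures are not rectified), "R" (3x3) and "t" (3): a world point X has camera coordinates R X + t. Camera axes: x right, y down, z forward; pixel columns grow to the right and rows downward; lengths in m; the calibration is good to about 2 mm. A picture is of the moment at which its call begins. There is no depth.
A pose or a line that the arm cannot do raises robot.PlanningError and nothing moves.
- robot.sign_off(): hands the job in, once; it reports no verdict.
Trained networks look in the newest picture that a camera, given by its name, has taken for a name from the list of things; names that differ only in an ending like _2 or _b are one class to them, and where a whole thing is asked for, a point or a joint stands for the part that bears it (a point fixed in the world has none). Each returns a list of dicts, best first, with "score" (0 to 1); they miss things now and then, are a little off and sometimes report something else, mostly with a low value. They report only what shows in the picture. A call takes as long as a camera call.
- robot.masks_of(camera, thing): "region" (384x512 bool, what is visible of it) and "bbox" ([left, top, right, bottom] in pixels, round what is visible of it).
The state is a dict: "t": time; "qpos": joint angles; "qvel": joint speeds; "joint_torque": joint torques, N m; "ee_pos": TCP position; "ee_rot": TCP orientation; "ft_force": force on the tool from outside, world axes, zero at the start; "ft_torque": the same for the moment, N m; "opening": opening from 0.0 (shut) to 1.0 (fully open).
Only numpy, scipy, OpenCV 4.12 (cv2) and the standard library are available. Lean on these libraries where they do the work, as an engineer would, in place of code of your own. Each camera call takes 0.05 s, during which the arm holds its last target.

## Task

Clear away the used specimen cups, which are the ones with yellow lids: tip those in the scoop tray out of it into the grey disposal box, put those standing on the worktop into the box too, and set the empty tray back down level on the worktop. Then close the box with its blue cover: holding it at a tilt, hook its two tabs under the blue lip of the box, then swing the cover down until it lies flush inside the fence, and let go. The white-lidded cup stays where it is, and leave everything else alone.

Things in the scene. Friction and masses are not known exactly. Their poses are not given: they have to be found in the camera images.
- box: grey open disposal box, fixed, outside 180 (x) x 190 (y) mm, floor 6 mm; origin at the centre of its underside, z up. Its rim (top at z = 105 mm, walls 16 mm thick) carries the cover; the mouth is 148 x 158 mm. On the +x, +y and -y sides a fence stands 8 mm above the rim: inner faces at x = +85, y = +90 and -90 mm. The blue lip is at -x, towards the robot (see box_lip)
- box_mouth (a point): centre of the box's mouth, at rim height (105 mm above the box's origin); the seated cover's origin comes here, to a few mm, its x axis along the box's
- box_lip (a point): middle of the inner edge of the box's blue lip, on the lip's underside, (-70, 0, 120) mm in the box's frame. The lip is 5 mm thick, runs the whole width in y, and overhangs the rim 15 mm above it; behind the gap a wall at x = -84 mm. The cover's tabs go into this gap, resting on the rim. The cover cannot be lowered in flat: the +x fence stops it
- cover: loose blue cover, 0.22 kg, lying flat at the start: plate 6 mm thick, x -65.5 to +81.5, y -85.5 to +85.5 mm, and two yellow tabs on its -x edge (5 mm thick, 45 mm wide at y = +50 and -50 mm, tips at x = -81.5 mm). Origin on its underside midway between tab tips and far edge, z up. Seated it has 3 mm play each way in x and 4.5 mm in y
- cover_grip (a point): where to hold the cover: on its black upright grip bar, which stands over the origin, 14 mm thick along x, 80 mm long along y, top 42 mm above the underside; this point is 29 mm above the underside
- tray: loose white scoop tray, 0.18 kg; origin on its underside, z up. Inside x -50 to +50, y -62 to +62 mm, floor 5 mm thick; walls 30 mm high at +x, +y, -y; at -x, the pouring side, only a shallow ramp that ends at x = -68 mm. The red lug to hold it by is at its +x end. Cups slide or topple out when the pouring side is tilted down about 50 to 65 degrees
- tray_lug (a point): where to hold the tray: on its red upright lug, 12 mm thick along the tray's x, 56 mm long along y, top 68 mm above the underside, 31 mm clear of the back wall (a 6 mm plate joins them at the bottom); this point is (92, 0, 44) mm in the tray's frame. At the start the lug points to the robot; the tray lies in the 250 mm wide gap between two analysers
- tray_lip (a point): middle of the tray's pouring edge, (-68, 0, 6) mm in the tray's frame
- cup_1: specimen cup with a yellow lid, 38 mm across the lid, 51 mm tall (body 34 mm across and 40 mm high, lid above), about 0.03 kg; origin at the centre of its underside, z up through the lid; may be absent; at the start it stands in the scoop tray
- cup_2: specimen cup with a yellow lid, 38 mm across the lid, 51 mm tall (body 34 mm across and 40 mm high, lid above), about 0.03 kg; origin at the centre of its underside, z up through the lid; may be absent; at the start it stands in the scoop tray
- cup_3: specimen cup with a yellow lid, 38 mm across the lid, 51 mm tall (body 34 mm across and 40 mm high, lid above), about 0.03 kg; origin at the centre of its underside, z up through the lid; may be absent; at the start it stands in the scoop tray
- cup_4: specimen cup with a yellow lid, 38 mm across the lid, 51 mm tall (body 34 mm across and 40 mm high, lid above), about 0.03 kg; origin at the centre of its underside, z up through the lid; may be absent; at the start it stands on the worktop
- cup_5: specimen cup with a yellow lid, 38 mm across the lid, 51 mm tall (body 34 mm across and 40 mm high, lid above), about 0.03 kg; origin at the centre of its underside, z up through the lid; may be absent; at the start it stands on the worktop
- cup_6: specimen cup with a yellow lid, 38 mm across the lid, 51 mm tall (body 34 mm across and 40 mm high, lid above), about 0.03 kg; origin at the centre of its underside, z up through the lid; may be absent; at the start it stands on the worktop
- white_cup: specimen cup with a white lid, same size as the yellow ones, among those on the worktop; it stays. Origin at the centre of its underside. Behind these cups stands a tall analyser, right of y = -0.12 m, front at x = 0.475 m: keep arm and gripper clear of it
- mug: white mug with dots, 91 mm tall, bystander at the right; origin at the centre of its underside

How it is judged:
By the outcome, as a careful person would: the job done as asked, in the order asked, and still so for the second after the job is handed in, with the robot touching nothing.
Of cup_1, cup_2, cup_3, cup_4, cup_5, cup_6 only 4 to 6 are there at a start; the rules pass over those that are not, and their reading is None.
At some moment in a run one of cover, tray may be knocked a few centimetres aside while the robot is not near it.
It also fails if it takes over 210 s, if anything falls off the work surface, if the arm or the gripper's body presses on something with over 40 N, if the wrist force passes 120 N, or if a joint passes its speed limit or range.

## Working session

There is one attempt and no reset: what is moved stays moved. The work goes in short steps, each a Python script; the robot and the scene stay as the last script left them, time stands still between calls to the robot, and variables do not carry over. Pictures are saved under pics/ and viewed, and the job is handed in when it is done.

```bash
ls; mkdir -p pics; python3 - <<'E'
from bench import robot
import cv2,numpy as np
for n in("scene","top"):
    c=robot.capture(n);cv2.imwrite(f"pics/{n}0.png",c["img"])
    print(n,c["intrinsics"],c["dist_coeffs"],c["R"],c["t"], -np.array(c["R"]).T@c["t"])
s=robot.state();print(s)
E
```

```text
pics
scene [[488.43907438   0.         243.9010035 ]
 [  0.         488.43907438 185.41961627]
 [  0.           0.           1.        ]] [-0.11956425  0.          0.          0.          0.        ] [[-0.43243566 -0.90162489 -0.00848282]
 [-0.42753956  0.21332067 -0.87846697]
 [ 0.79385725 -0.3762537  -0.47772777]] [0.13236673 0.36802371 1.0735231 ] [-0.63763931  0.44475511  0.83727132]
top [[467.19994567   0.         246.12372469]
 [  0.         467.19994567 189.90276762]
 [  0.           0.           1.        ]] [-0.00655138  0.          0.          0.          0.        ] [[-0.168677   -0.98555732  0.01499434]
 [-0.82020252  0.13190768 -0.55665805]
 [ 0.54664055 -0.1061938  -0.83060639]] [-0.01723951  0.53478098  1.63645189] [-0.45883017  0.08624881  1.65719604]
{'t': 0.1, 'qpos': array([-1.43702783e+00,  2.76525068e-01,  1.50597229e+00,  5.47315257e-06,
        1.36071235e+00, -1.21004560e-01]), 'qvel': array([-0.00197344, -0.00119487, -0.00336073, -0.00061011,  0.00128627,
        0.00046868]), 'joint_torque': array([ 1.24097056e-03, -4.05454659e+01, -2.37780386e+01,  7.01991655e-02,
        2.99333618e-02, -4.55170937e-05]), 'ee_pos': array([ 0.14484374, -0.55595528,  0.2127087 ]), 'ee_rot': array([-3.11453355e+00, -3.98907884e-01,  7.79996939e-06]), 'ft_force': array([0.63213104, 0.49440133, 0.97990992]), 'ft_torque': array([ 0.03010989,  0.00880015, -0.02512168]), 'opening': 0.9975906915208362}
```

View pics/scene0.png

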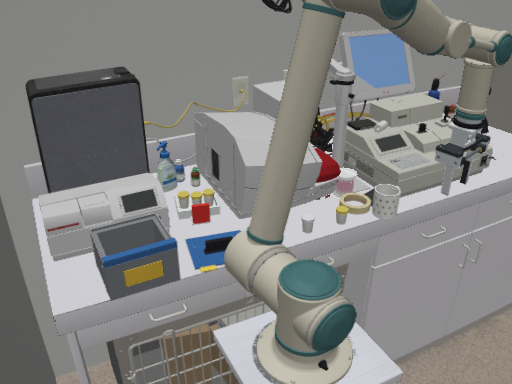

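View pics/top0.png

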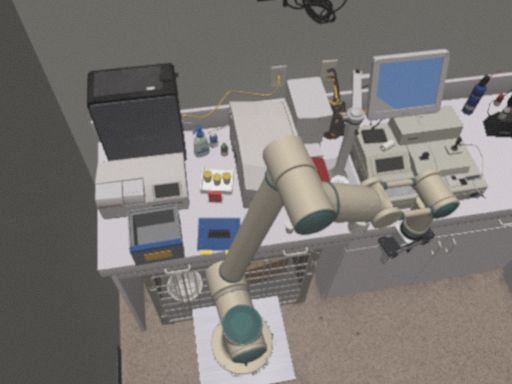

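The scene shows the tray with 3 yellow cups (~195,200), the box (~135,255), the cover (~215,245), a white cup (308,223) and a yellow cup (342,215). Next I'll run the detections and look at enlarged crops.

```bash
cat > h.py <<'E'
from bench import robot
import cv2,numpy as np
from scipy.spatial.transform import Rotation as Rn
from scipy.optimize import least_squares
def cap(n,save=None,crop=None,k=3):
    c=robot.capture(n)
    if save:
        im=c["img"]
        if crop: x0,y0,x1,y1=crop; im=cv2.resize(im[y0:y1,x0:x1],None,fx=k,fy=k,interpolation=cv2.INTER_CUBIC)
        cv2.imwrite("pics/"+save,im)
    return c
def proj(c,X):
    R=np.array(c["R"]);return cv2.projectPoints(np.asarray(X,float).reshape(-1,3),cv2.Rodrigues(R)[0],np.array(c["t"]),np.array(c["intrinsics"]),np.array(c["dist_coeffs"]))[0].reshape(-1,2)
def back(c,uv,z):
    p=cv2.undistortPoints(np.array(uv,float).reshape(-1,1,2),np.array(c["intrinsics"]),np.array(c["dist_coeffs"])).reshape(-1,2)
    R=np.array(c["R"]);o=-R.T@c["t"]
    d=np.c_[p,np.ones(len(p))]@R
    return o+d*((z-o[2])/d[:,2:3])
E
python3 - <<'E'
from h import *
cs=cap("scene","s1.png",(80,130,350,300),3);ct=cap("top","t1.png",(90,120,360,280),3)
np.set_printoptions(precision=3,suppress=True)
for n,c in(("scene",cs),("top",ct)):
    for th in("box","box_lip","cover","cover_grip","tray","tray_lug","cup_1","white_cup","mug"):
        for m in robot.masks_of(n,th):
            r=m["region"];ys,xs=np.nonzero(r)
            print(n,th,round(m["score"],2),m["bbox"],r.sum(),xs.mean().round(1),ys.mean().round(1))
E
```

```text
scene box 0.66 [90.2, 215.2, 184.3, 301.1] 5535 135.2 255.3
scene box_lip 0.87 [85.8, 215.2, 178.7, 300.9] 5608 135.1 255.4
scene cover_grip 0.84 [187.0, 230.6, 237.7, 273.3] 1314 209.6 250.1
scene tray 0.81 [176.8, 198.5, 220.7, 225.9] 621 199.2 211.5
scene tray 0.35 [371.8, 183.2, 397.9, 220.0] 860 385.3 201.3
scene tray_lug 0.94 [177.8, 196.8, 218.1, 226.0] 661 197.8 211.8
scene cup_1 0.73 [179.4, 191.6, 187.2, 210.1] 136 183.2 198.9
scene cup_1 0.64 [202.2, 189.5, 211.5, 205.0] 112 207.7 195.3
scene cup_1 0.59 [337.0, 208.4, 348.0, 223.7] 168 341.7 214.1
scene cup_1 0.31 [178.7, 198.4, 220.8, 225.1] 790 197.7 211.4
scene white_cup 0.78 [296.8, 214.8, 315.1, 234.9] 201 307.1 223.0
scene mug 0.7 [373.9, 187.7, 396.7, 219.3] 807 385.3 201.1
top box 0.63 [127.2, 205.8, 186.3, 264.5] 2850 155.3 234.1
top box_lip 0.74 [131.5, 199.1, 187.5, 264.1] 2783 155.5 233.5
top cover 0.9 [195.4, 217.4, 240.2, 254.1] 1330 216.6 233.3
top cover 0.49 [346.3, 221.6, 370.8, 239.3] 218 359.0 227.3
top cover_grip 0.8 [199.5, 215.3, 240.3, 253.8] 1313 216.7 233.1
top tray 0.6 [199.3, 167.2, 234.9, 202.3] 589 216.9 187.1
top tray_lug 0.83 [202.4, 167.6, 235.4, 201.3] 606 216.7 187.0
top cup_1 0.73 [127.3, 200.9, 187.5, 262.7] 2875 155.3 234.0
top cup_1 0.53 [205.2, 168.2, 210.6, 186.2] 76 207.6 175.4
top mug 0.62 [347.3, 219.1, 370.9, 237.2] 216 359.2 227.3
top mug 0.46 [223.2, 166.3, 231.2, 182.3] 91 226.4 177.1
```

View pics/s1.png

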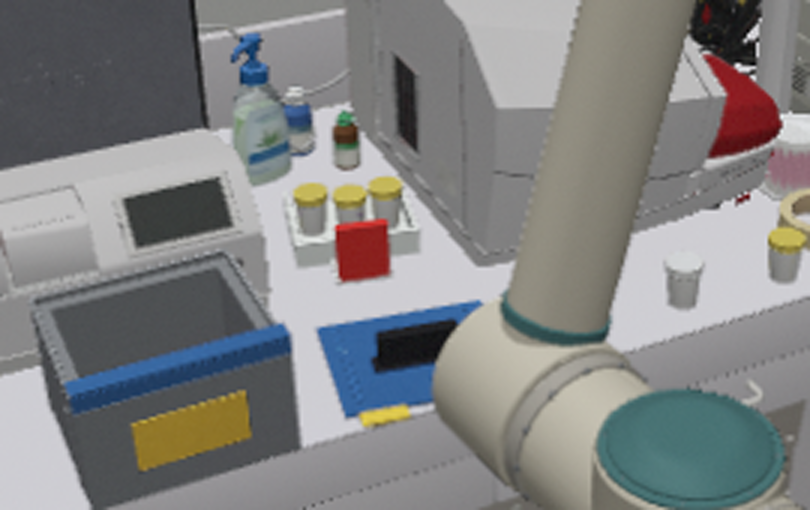

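View pics/t1.png

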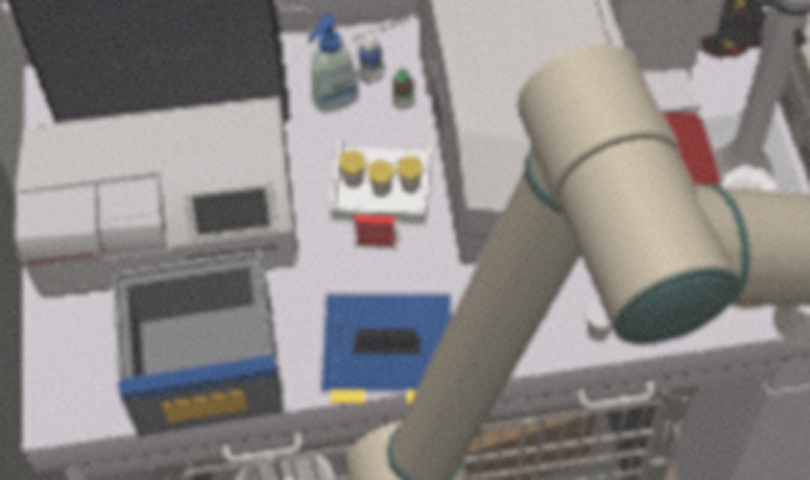

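```bash
python3 - <<'E'
from h import *
np.set_printoptions(precision=3,suppress=True)
cs=robot.capture("scene");ct=robot.capture("top")
for n,uv,z in (("lid L",(80+310/3,130+188/3),.051),("lid M",(80+349/3,130+190/3),.051),("lid R",(80+385/3,130+184/3),.051),("lug top",(80+362/3,130+225/3),.068),
 ("tray BL",(80+297/3,130+258/3),0),("grip top L",(80+377/3,130+335/3),.042),("cover TL",(80+319/3,130+327/3),.006),("cover BL",(80+350/3,130+415/3),.006),("white",(80+685/3,130+258/3),.051),("yel",(80+786/3,130+236/3),.051),
 ("box lipL",(80+70/3,130+383/3),.125),("box lipR",(80+288/3,130+326/3),.125),("boxbackL",(80+34/3,130+297/3),.113),("boxbackR",(80+226/3,130+253/3),.113)):
    print(n,back(cs,[uv],z)[0])
for n,uv,z in (("lid L",(90+352/3,120+157/3),.051),("lid M",(90+381/3,120+168/3),.051),("lid R",(90+410/3,120+163/3),.051),("lug top",(90+376/3,120+217/3),.068),
 ("trayL",(90+341/3,120+148/3),.035),("trayR",(90+430/3,120+150/3),.035),
 ("cover TL",(90+327/3,120+295/3),.006),("cover TR",(90+451/3,120+295/3),.006),("cover BL",(90+323/3,120+388/3),.006),("gripL",(90+357/3,120+332/3),.042),("gripR",(90+418/3,120+332/3),.042),("white",(90+597/3,120+310/3),.051),
 ("box lipL",(90+122/3,120+384/3),.125),("box lipR",(90+276/3,120+361/3),.125),("boxbackL",(90+116/3,120+277/3),.113),("boxbackR",(90+262/3,120+254/3),.113)):
    print("T",n,back(ct,[uv],z)[0])
E
```

```text
lid L [0.713 0.026 0.051]
lid M [ 0.69  -0.011  0.051]
lid R [ 0.685 -0.052  0.051]
lug top [0.586 0.013 0.068]
tray BL [0.661 0.063 0.   ]
grip top L [0.433 0.059 0.042]
cover TL [0.519 0.088 0.006]
cover BL [0.374 0.11  0.006]
white [ 0.408 -0.265  0.051]
yel [ 0.397 -0.382  0.051]
box lipL [0.367 0.349 0.125]
box lipR [0.367 0.162 0.125]
boxbackL [0.528 0.351 0.113]
boxbackR [0.524 0.172 0.113]
T lid L [0.713 0.028 0.051]
T lid M [ 0.687 -0.01   0.051]
T lid R [ 0.689 -0.051  0.051]
T lug top [0.595 0.009 0.068]
T trayL [0.743 0.041 0.035]
T trayR [ 0.719 -0.084  0.035]
T cover TL [0.521 0.089 0.006]
T cover TR [ 0.494 -0.078  0.006]
T cover BL [0.382 0.11  0.006]
T gripL [0.437 0.056 0.042]
T gripR [ 0.425 -0.023  0.042]
T white [ 0.414 -0.26   0.051]
T box lipL [0.366 0.347 0.125]
T box lipR [0.367 0.161 0.125]
T boxbackL [0.527 0.352 0.113]
T boxbackR [0.532 0.165 0.113]
```

```bash
python3 - <<'E'
from h import *
cap("scene","s_box.png",(80,205,190,310),7);cap("scene","s_tray.png",(165,175,235,235),10);cap("top","t_box.png",(120,195,200,270),8);cap("top","t_tray.png",(190,160,245,210),12)
E
```

```text
(no output)
```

View pics/s_box.png

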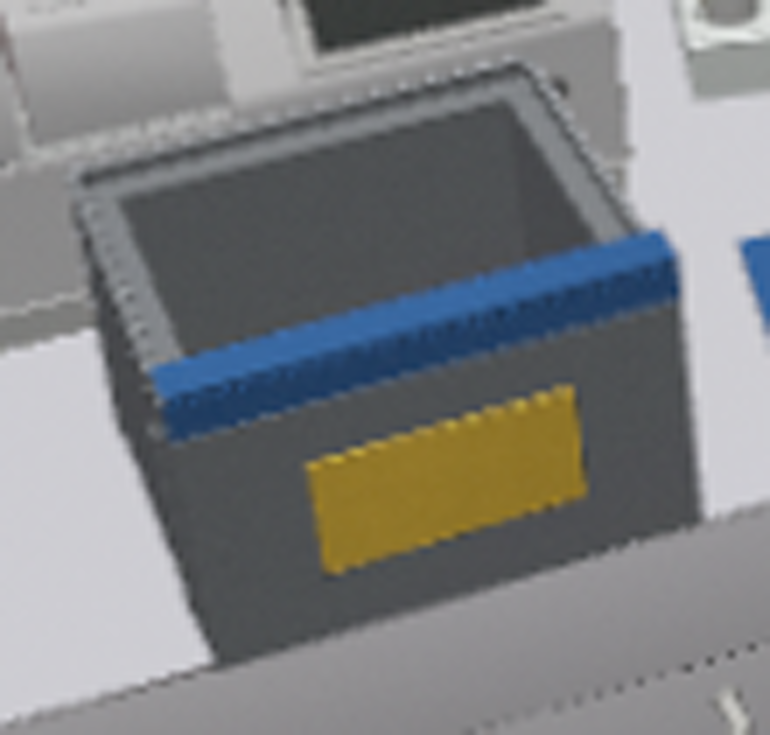

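View pics/s_tray.png

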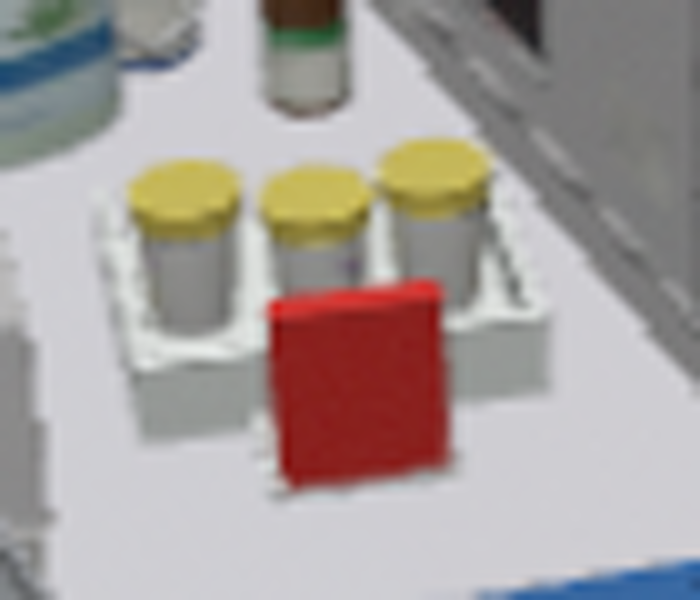

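View pics/t_box.png

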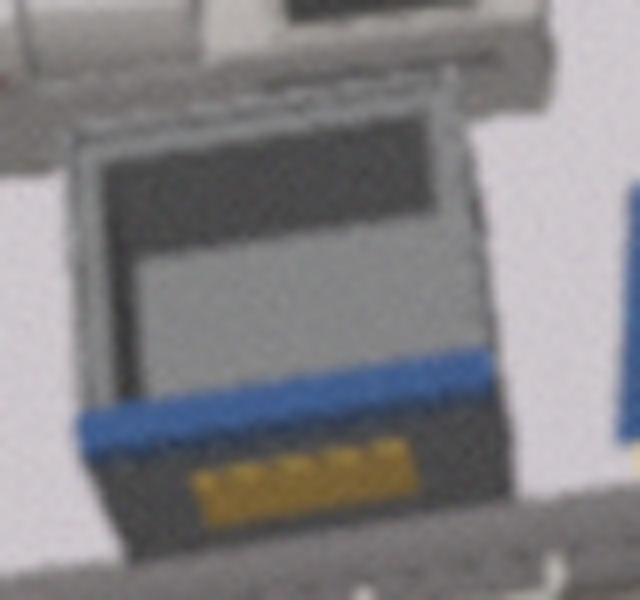

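View pics/t_tray.png

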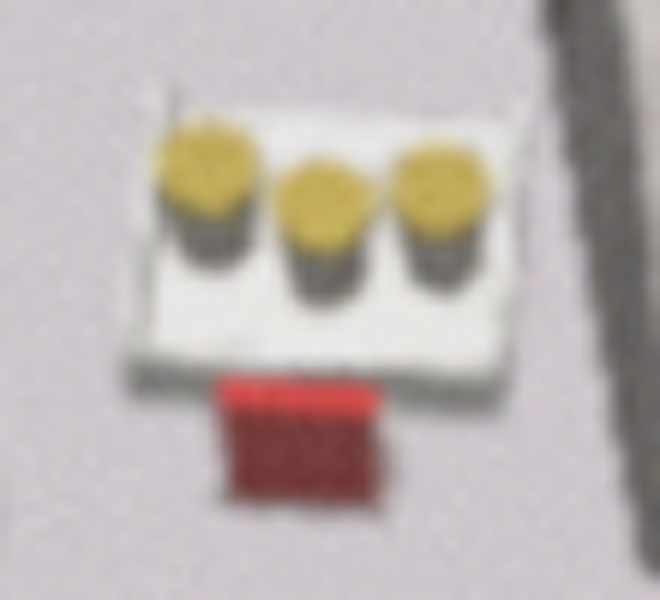

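```bash
cat >> h.py <<'E'
def px(uv,x0,y0,k): return (np.array(uv,float)+.5)/k-.5+np.array([x0,y0])
def fit(obs,x0,z=0.):
    """obs: list of (cam, body pt mm, uv full px); x0=(x,y,yaw)"""
    def tf(p,P): 
        c,s=np.cos(p[2]),np.sin(p[2]);P=np.array(P)/1000.
        return np.array([p[0]+c*P[0]-s*P[1],p[1]+s*P[0]+c*P[1],z+P[2]])
    f=lambda p:np.concatenate([(proj(c,[tf(p,P)])[0]-uv) for c,P,uv in obs])
    r=least_squares(f,x0,loss="soft_l1")
    return r.x,f(r.x).reshape(-1,2)
E
python3 - <<'E'
from h import *
np.set_printoptions(precision=4,suppress=True)
cs=robot.capture("scene");ct=robot.capture("top")
o=[(cs,P,px(u,80,205,7)) for P,u in [((-70,95,125),(152,370)),((-70,-95,125),(660,232)),((-90,95,125),(168,401)),((-90,-95,125),(676,268)),((90,95,113),(80,182)),((90,-95,113),(521,62)),((74,79,105),(122,200)),((74,-79,105),(505,100))]]
o2=[(ct,P,px(u,120,195,8)) for P,u in [((-70,95,125),(80,412)),((-70,-95,125),(493,348)),((90,95,113),(70,135)),((90,-95,113),(455,72)),((74,79,105),(105,165)),((74,-79,105),(430,112))]]
for q in (o,o2,o+o2):
    p,r=fit(q,(.456,.255,0));print("box",p);
print(r)
o=[(cs,P,px(u,165,175,10)) for P,u in [((98,-28,68),(273,318)),((98,28,68),(443,300)),((86,-28,68),(270,296)),((86,28,68),(440,282)),((55,-67,0),(145,437)),((55,67,0),(548,392))]]
o2=[(ct,P,px(u,190,160,12)) for P,u in [((98,-28,68),(226,412)),((98,28,68),(380,412)),((86,-28,68),(217,382)),((86,28,68),(381,382)),((55,-67,0),(132,402)),((55,67,0),(500,412))]]
for q in (o,o2,o+o2):
    p,r=fit(q,(.69,-.02,3.14));print("tray",p)
print(r)
c,s=np.cos(p[2]),np.sin(p[2]);print("lug",p[0]+.092*c,p[1]+.092*s)
# IK
def ik(pos,x,z):
    z=np.array(z,float);x=np.array(x,float);y=np.cross(z,x);R=np.c_[x,y,z];return robot.inverse_kinematics(pos,Rn.from_matrix(R).as_rotvec())
a=np.pi/3
for s in(1,-1):
    print("grasp",ik([.59,.01,.05],[0,s,0],[0,0,-1]),"back",ik([.40,.01,.3],[0,s,0],[0,0,-1]))
    print("turn",ik([.55,.25,.35],[0,s,0],[0,0,-1]),"pour",ik([.55,.25,.35],[0,s,0],[np.sin(a),0,-np.cos(a)]))
E
```

```text
box [0.4404 0.2612 0.0229]
box [0.4451 0.2583 0.0235]
box [0.4429 0.26   0.0213]
[[-0.0472 -0.2141]
 [ 0.6279 -0.6   ]
 [-0.5009 -0.1597]
 [ 1.0212 -1.752 ]
 [-1.9952 -1.6591]
 [ 1.7203 -1.3675]
 [-0.4687 -0.3176]
 [ 0.5971 -0.3434]
 [-0.6962  0.9376]
 [-0.1816  0.5059]
 [-1.0563  0.1982]
 [ 0.1965  0.5165]
 [-0.6007  0.3902]
 [-0.124   0.6781]]
tray [ 0.6815 -0.0089  2.9097]
tray [ 0.6859 -0.005   2.9575]
tray [ 0.684  -0.0072  2.9345]
[[-0.5137 -0.4178]
 [ 0.4372 -0.9458]
 [-0.7796 -0.1515]
 [ 0.0537 -1.0507]
 [-0.4466  0.7846]
 [ 0.3085 -0.2137]
 [-0.6392 -0.2498]
 [ 0.2765  0.2963]
 [ 0.3558 -0.2022]
 [ 0.3901  0.3413]
 [-0.2888  0.5798]
 [ 0.6089  1.0003]]
lug 0.5940002921693629 0.011701525676548497
grasp [-0.1009  0.4306  1.7058 -0.      1.0052 -0.1009] back [-0.1493 -0.0366  1.6631 -0.      1.5151 -0.1493]
turn [ 0.3115  0.2814  1.1691 -0.      1.6912  0.3115] pour None
grasp None back None
turn None pour None
```

```bash
cat >> h.py <<'E'
def trayR(psi,a):
    """tray rotation with pouring direction at azimuth psi, pouring side tilted down by a"""
    return Rn.from_euler("z",psi+np.pi).as_matrix()@Rn.from_euler("y",-a).as_matrix()
LUG=np.array([.092,0,.044]);LIP=np.array([-.068,0,.006])
def tool_from_tray(R,lug):
    x=-R[:,1];z=-R[:,2];y=np.cross(z,x);T=np.c_[x,y,z]
    return lug+.011*z, Rn.from_matrix(T).as_rotvec()
def tool_for_lip(psi,a,lip):
    R=trayR(psi,a);return tool_from_tray(R,np.asarray(lip)+R@(LUG-LIP))
E
python3 - <<'E'
from h import *
np.set_printoptions(precision=3,suppress=True)
R=trayR(0,np.radians(60));print(R@np.array([-1,0,0]))
for deg in (75,90,100,110,120,130,140,150,160,165,170,175,180,185,190,-60,-75,-90,-105,-120,-150):
    psi=np.radians(deg);d=np.array([np.cos(psi),np.sin(psi),0])
    out=[]
    for a in(0,30,60,70):
        L=np.array([.445,.26,.13])-.035*d
        if a<60:L[2]+=.05
        p,o=tool_for_lip(psi,np.radians(a),L);q=robot.inverse_kinematics(p,o);out.append((a,p,q))
    print(deg,[(a,q) for a,p,q in out if q is not None], out[2][1])
E
```

```text
[ 0.5   -0.    -0.866]
75 [(0, array([ 0.006,  0.013,  1.845, -0.   ,  1.284, -1.303])), (30, array([ 0.44 ,  0.21 ,  1.549, -0.397,  1.726, -0.862])), (60, array([ 0.671,  0.547,  1.374, -0.629,  2.074, -0.692])), (70, array([ 0.715,  0.656,  1.303, -0.71 ,  2.203, -0.697]))] [0.421 0.172 0.282]
90 [(0, array([-0.01 ,  0.09 ,  1.762, -0.   ,  1.29 , -1.581])), (30, array([ 0.448,  0.2  ,  1.562, -0.468,  1.619, -1.088])), (60, array([ 0.739,  0.496,  1.469, -0.751,  1.925, -0.815])), (70, array([ 0.797,  0.598,  1.421, -0.831,  2.046, -0.787]))] [0.445 0.168 0.282]
100 [(0, array([-0.003,  0.142,  1.7  , -0.   ,  1.3  , -1.748])), (30, array([ 0.452,  0.193,  1.571, -0.502,  1.539, -1.235])), (60, array([ 0.779,  0.455,  1.542, -0.825,  1.815, -0.882])), (70, array([ 0.847,  0.553,  1.51 , -0.904,  1.933, -0.829]))] [0.461 0.17  0.282]
110 [(0, array([ 0.014,  0.193,  1.635, -0.   ,  1.314, -1.905])), (30, array([ 0.454,  0.185,  1.582, -0.524,  1.453, -1.382])), (60, array([ 0.813,  0.411,  1.62 , -0.895,  1.697, -0.94 ])), (70, array([ 0.892,  0.503,  1.607, -0.977,  1.814, -0.859
[... 2483 characters left out ...]
0.282]
-105 [(0, array([ 0.631,  0.421,  1.299, -0.   ,  1.422,  2.464])), (30, array([0.343, 0.142, 1.636, 0.48 , 1.097, 2.011])), (60, array([-0.107,  0.105,  2.072,  1.198,  1.165,  1.083])), (70, array([-0.256,  0.166,  2.179,  1.32 ,  1.326,  0.829]))] [0.469 0.348 0.282]
-120 [(0, array([ 0.568,  0.457,  1.239, -0.   ,  1.445,  2.663])), (30, array([0.355, 0.134, 1.645, 0.394, 0.981, 2.291])), (60, array([-0.052,  0.022,  2.167,  1.342,  0.914,  1.16 ])), (70, array([-0.22 ,  0.064,  2.31 ,  1.531,  1.114,  0.831]))] [0.491 0.339 0.282]
-150 [(60, array([ 0.279, -0.068,  2.252,  1.914,  0.225,  1.095])), (70, array([ 0.215, -0.063,  2.437,  2.53 ,  0.52 ,  0.438]))] [0.524 0.306 0.282]
```

```bash
cat >> h.py <<'E'
def tool_for_lug(psi,lug,a=0.): return tool_from_tray(trayR(psi,a),np.asarray(lug,float))
def st(): 
    s=robot.state();print("t %.1f pos %s open %.3f f %s"%(s["t"],np.round(s["ee_pos"],4),s["opening"],np.round(s["ft_force"],1)));return s
E
python3 - <<'E'
from h import *
robot.set_gripper(0.36)
p,o=tool_for_lug(-.207,(.594,.0117,.25))
robot.movep([.25,-.35,.35],Rn.from_matrix(np.c_[[0.6,.8,0],[.8,-.6,0],[0,0,-1]]).as_rotvec())
robot.movep([.36,0.0,.35],o)
robot.movep(p,o)
st()
cap("scene","s2.png",(120,90,400,300),2.8);cap("top","t2.png",(190,120,400,280),3.5)
E
```

```text
t 6.0 pos [0.5935 0.0112 0.2397] open 0.358 f [-1.1 -1.   0.6]
```

View pics/s2.png

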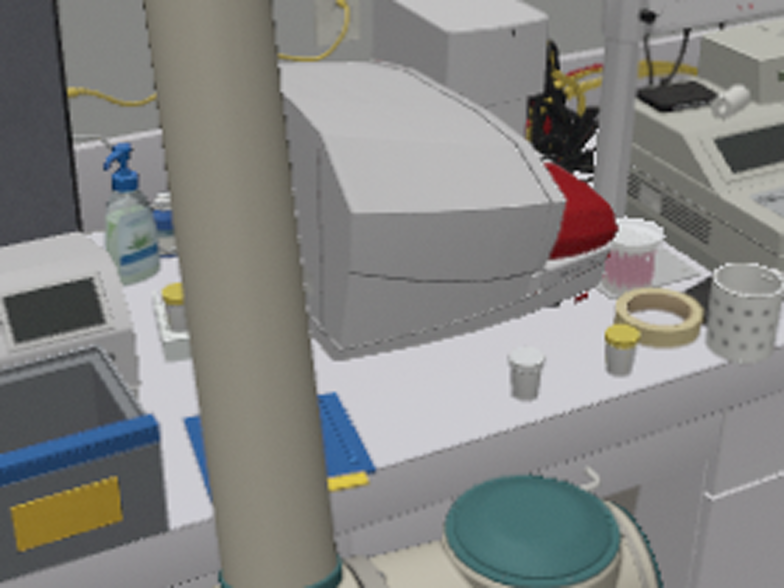

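View pics/t2.png

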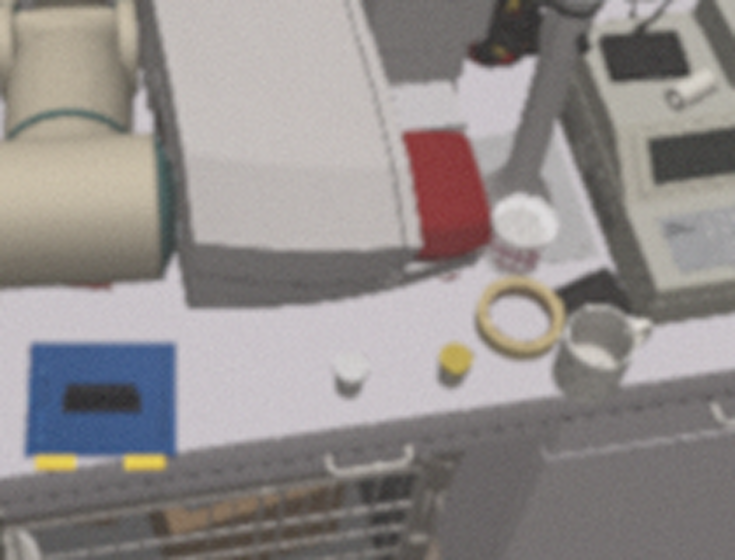

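Only one yellow cup is on the worktop (scene ≈(341,213)). The white one is at (307,222). Now I'll grasp the lug.

```bash
python3 - <<'E'
from h import *
p,o=tool_for_lug(-.207,(.594,.0117,.044))
robot.move_straight(p+[0,0,.05],o,v=.15)
robot.move_straight(p,o,v=.06)
s=st()
robot.set_gripper(0.0,45)
s=st()
robot.move_straight(s["ee_pos"]+[0,0,.06],None,v=.06)
st()
E
```

```text
t 8.2 pos [0.5944 0.0117 0.0333] open 0.360 f [-0.2  0.1  0.3]
t 8.7 pos [0.5943 0.0116 0.0333] open 0.124 f [ 0.2 -0.8  0.9]
t 9.9 pos [0.5939 0.0117 0.0928] open 0.125 f [-0.4  0.8 -3. ]
```

```bash
python3 - <<'E'
from h import *
def lvl(psi,lug,v=.12):
    p,o=tool_for_lug(psi,lug);robot.move_straight(p,o,v=v)
lvl(-.207,(.44,.044,.16))
lvl(-.207,(.37,.03,.235))
lvl(.5,(.375,.03,.235),v=.02)
lvl(1.1,(.41,.045,.235),v=.05)
lvl(1.593,(.445,.065,.235),v=.05)
st()
cap("scene","s3.png",(60,120,320,315),3);cap("top","t3.png",(90,120,360,280),3)
E
```

```text
t 15.2 pos [0.4448 0.0649 0.224 ] open 0.121 f [-0.3 -0.4 -2.6]
```

View pics/s3.png

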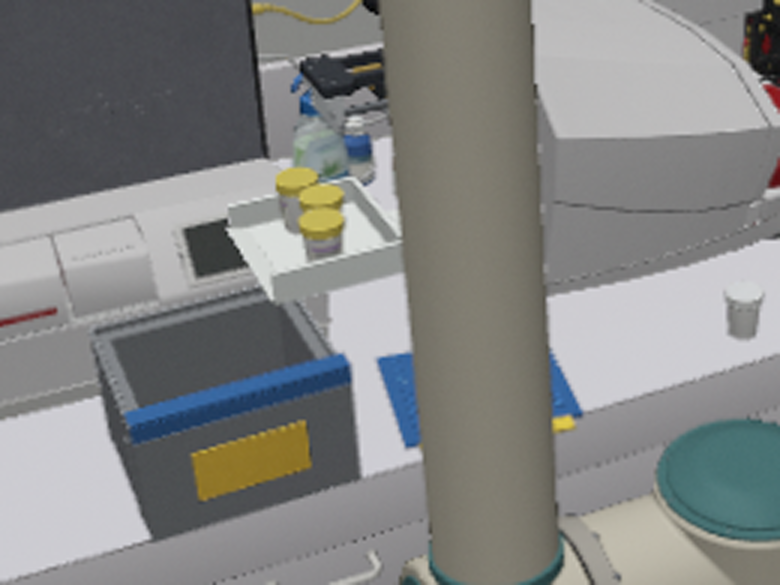

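View pics/t3.png

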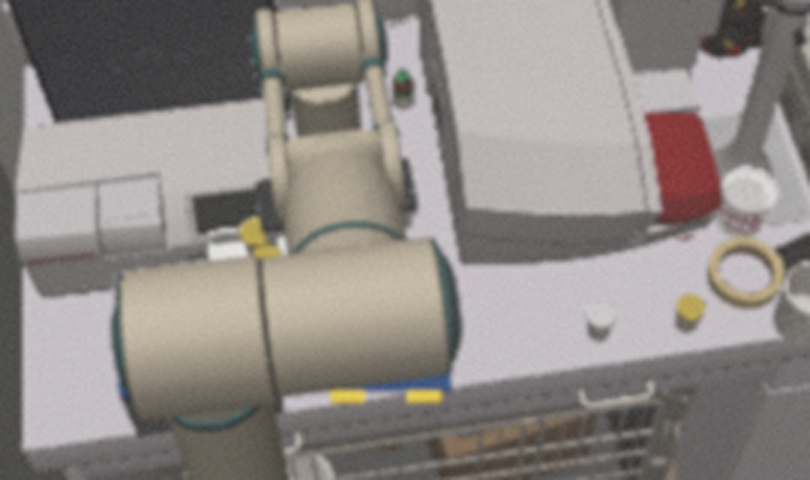

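```bash
python3 - <<'E'
from h import *
psi=1.593
for a,z,y in [(0,.18,.215),(10,.165,.21),(20,.15,.207),(30,.14,.205),(40,.135,.205),(50,.135,.205),(57,.135,.205),(62,.135,.205)]:
    p,o=tool_for_lip(psi,np.radians(a),(.444,y,z))
    try: robot.move_straight(p,o,v=.06)
    except Exception as e: print(a,repr(e));break
robot.dwell(1.)
st()
cap("scene","s4.png",(60,120,320,315),3);cap("top","t4.png",(90,120,360,280),3)
E
```

```text
t 20.0 pos [0.4451 0.1538 0.2889] open 0.127 f [ 0.9 -0.1 -2.3]
```

View pics/s4.png

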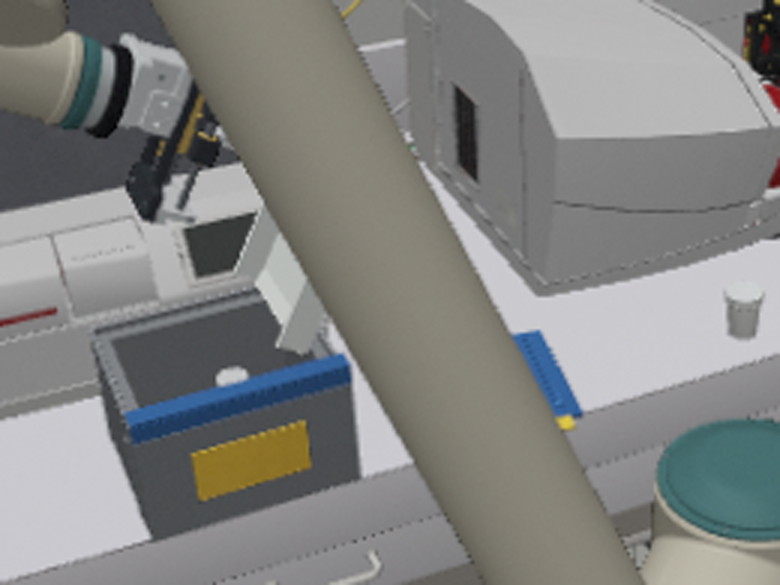

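View pics/t4.png

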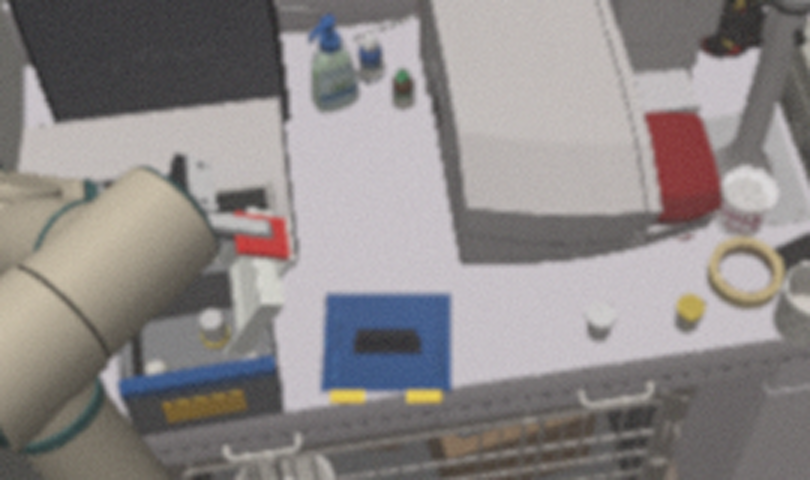

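```bash
python3 - <<'E'
from h import *
psi=1.593
p,o=tool_for_lip(psi,np.radians(66),(.444,.205,.14));robot.move_straight(p,o,v=.06);robot.dwell(.7)
p,o=tool_for_lip(psi,np.radians(50),(.444,.205,.16));robot.move_straight(p,o,v=.1)
p,o=tool_for_lip(psi,np.radians(30),(.444,.19,.19));robot.move_straight(p,o,v=.1)
p,o=tool_for_lip(psi,np.radians(0),(.444,.14,.22));robot.move_straight(p,o,v=.1)
st()
cap("scene","s5.png",(60,120,320,315),3);cap("top","t5.png",(90,120,360,280),3)
E
```

```text
t 23.6 pos [ 0.4476 -0.0194  0.2469] open 0.130 f [ 0.3  1.1 -2. ]
```

View pics/s5.png

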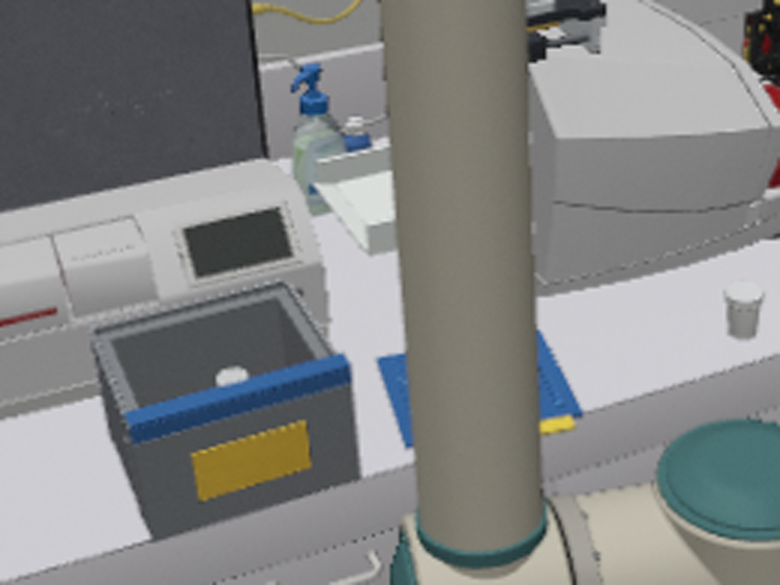

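View pics/t5.png

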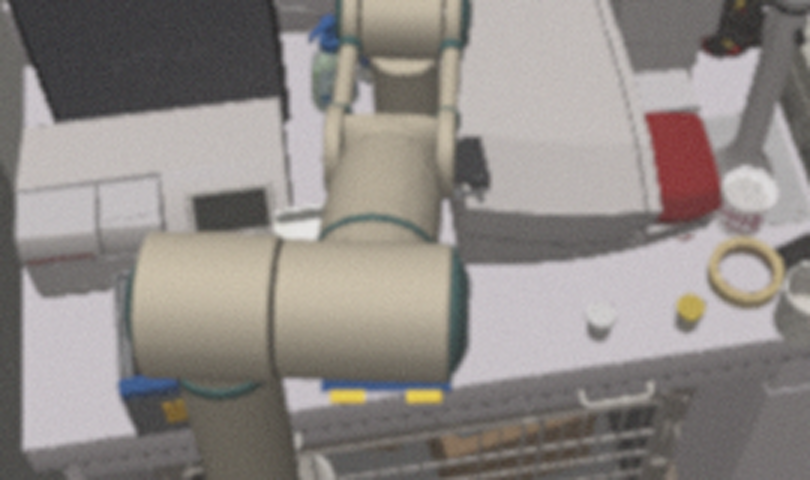

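```bash
python3 - <<'E'
from h import *
def lvl(psi,lug,v=.12):
    p,o=tool_for_lug(psi,lug);robot.move_straight(p,o,v=v)
lvl(1.1,(.41,.02,.25),v=.08)
lvl(.5,(.375,.03,.235),v=.05)
lvl(-.1,(.37,.03,.235),v=.03)
lvl(-.15,(.44,.028,.16))
lvl(-.15,(.58,.012,.10))
cap("scene","s6.png",(60,120,320,315),3);cap("top","t6.png",(90,120,360,280),3)
lvl(-.15,(.58,.012,.06),.06)
lvl(-.15,(.58,.012,.0452),.03)
st()
E
```

```text
t 30.2 pos [0.58   0.012  0.0341] open 0.127 f [-0.4  0.3 -2.4]
```

View pics/s6.png

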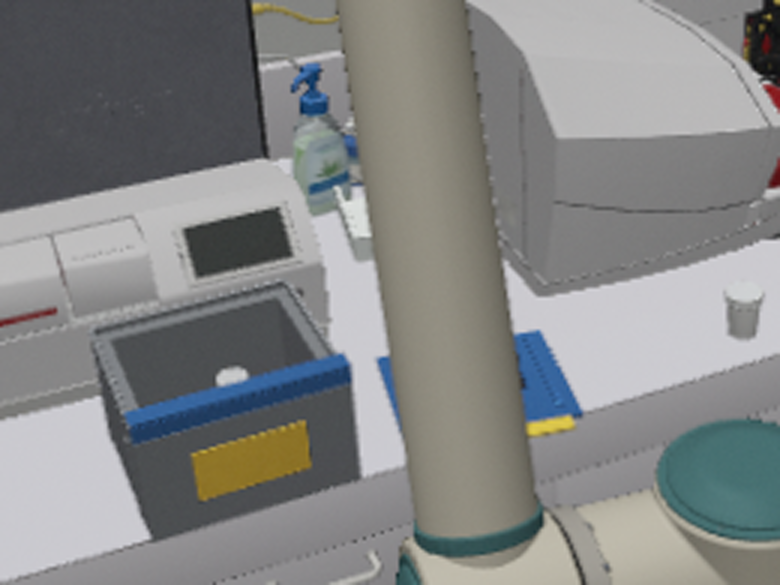

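View pics/t6.png

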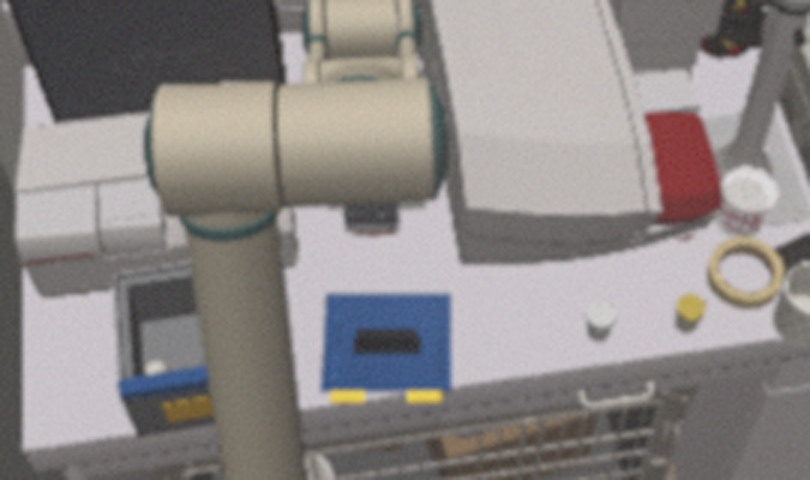

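```bash
python3 - <<'E'
from h import *
p,o=tool_for_lug(-.15,(.58,.012,.044));robot.move_straight(p,o,v=.02);st()
robot.set_gripper(.36)
st()
p,o=tool_for_lug(-.15,(.58,.012,.2));robot.move_straight(p,o,v=.15)
p,o=tool_for_lug(-.15,(.40,-.0,.36));robot.move_straight(p,o,v=.25)
# head over towards worktop cup
robot.movep([.28,-.30,.35],Rn.from_matrix(np.c_[[0,1,0],[1,0,0],[0,0,-1]]).as_rotvec())
st()
cap("scene","s7.png",(60,120,320,315),3);cap("top","t7.png",(90,120,360,280),3)
E
```

```text
t 30.5 pos [0.5805 0.012  0.0333] open 0.125 f [ 0.7 -0.2  0.1]
t 31.0 pos [0.58  0.012 0.033] open 0.360 f [-0.2 -0.4  0.8]
t 34.6 pos [ 0.2805 -0.2996  0.3495] open 0.359 f [ 0.4  0.6 -0.1]
```

View pics/s7.png

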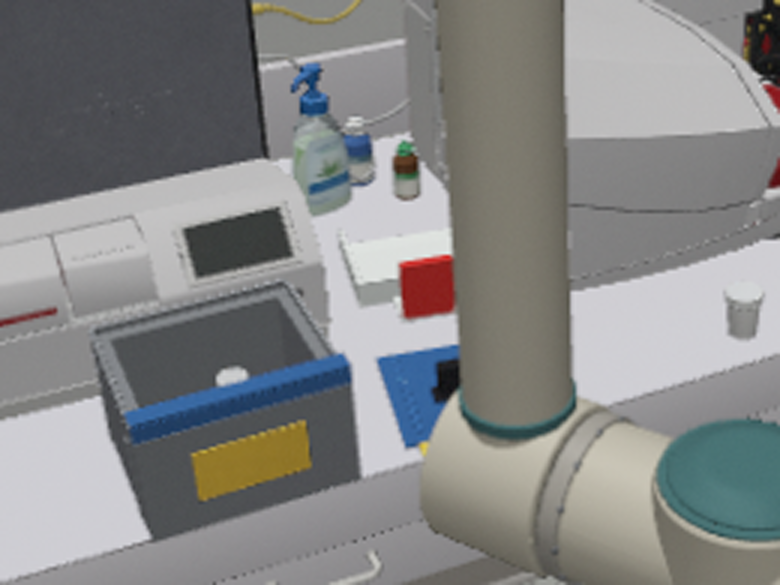

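View pics/t7.png

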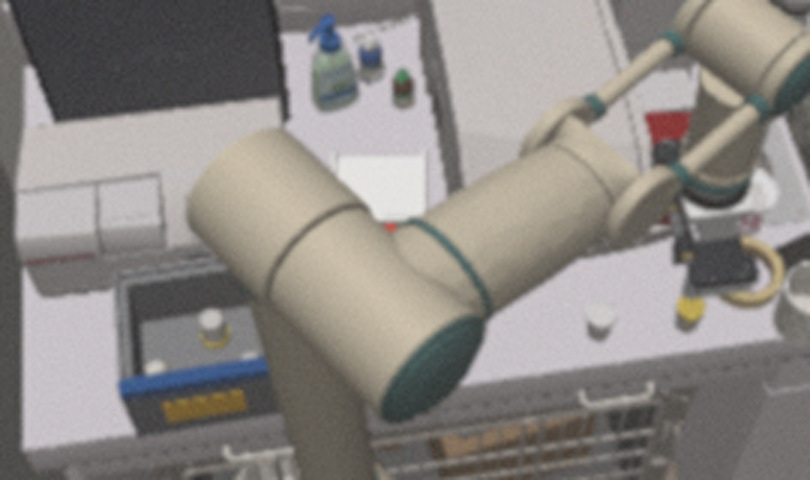

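The tray is level and empty, and three cups are in the box: top crop (210,325) inverted, plus (155,368) and (248,358). Now I'll locate the worktop cup.

```bash
python3 - <<'E'
from h import *
np.set_printoptions(precision=4,suppress=True)
for n,roi in(("scene",(325,195,360,235)),("top",(305,210,335,235))):
    c=robot.capture(n);x0,y0,x1,y1=roi;h=cv2.cvtColor(c["img"][y0:y1,x0:x1],cv2.COLOR_BGR2HSV)
    m=(h[...,0]>20)&(h[...,0]<35)&(h[...,1]>110)&(h[...,2]>110)
    nn,l,s,ce=cv2.connectedComponentsWithStats(m.astype(np.uint8));i=1+s[1:,4].argmax()
    print(n,s[i],ce[i]+[x0,y0],back(c,[ce[i]+[x0,y0]],.048))
E
```

```text
scene [11 11 13  8 81] [341.8272 209.5185] [[ 0.3969 -0.3813  0.048 ]]
top [12 10  7  7 41] [319.9024 222.6098] [[ 0.3995 -0.3825  0.048 ]]
```

```bash
python3 - <<'E'
from h import *
np.set_printoptions(precision=4,suppress=True)
c=cap("scene","s8.png",(280,170,420,250),5)
print(back(c,[(386,188)],.091),back(c,[(373,192),(399,190)],.091))
c=cap("top","t8.png",(270,190,400,260),6)
E
```

```text
[[ 0.3849 -0.5404  0.091 ]] [[ 0.383  -0.4863  0.091 ]
 [ 0.3559 -0.5692  0.091 ]]
```

View pics/s8.png

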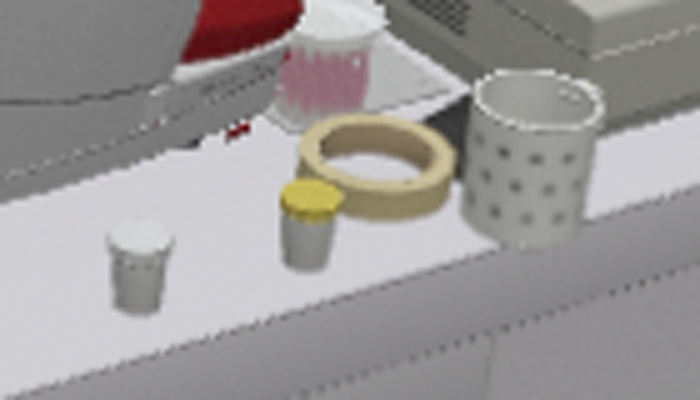

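View pics/t8.png

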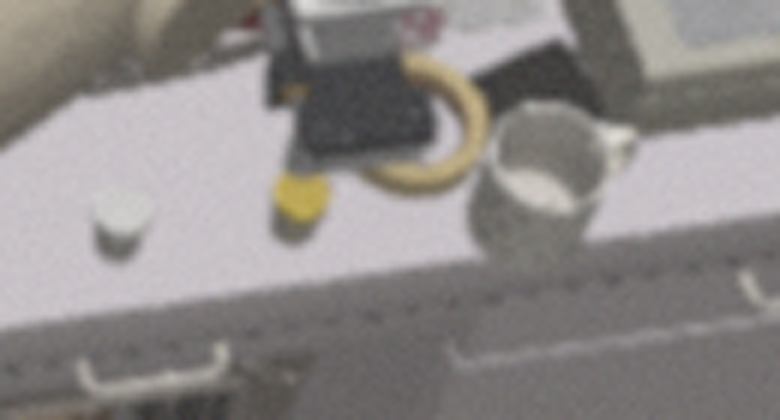

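```bash
python3 - <<'E'
from h import *
np.set_printoptions(precision=4,suppress=True)
x=np.array([np.cos(np.radians(15)),-np.sin(np.radians(15)),0]);z=np.array([0,0,-1.])
o=Rn.from_matrix(np.c_[x,np.cross(z,x),z]).as_rotvec()
robot.set_gripper(.66)
robot.movep([.398,-.382,.16],o)
robot.move_straight([.398,-.382,.07],o,v=.15)
robot.move_straight([.398,-.382,.018],o,v=.05)
st()
robot.set_gripper(0,12);st()
robot.move_straight([.398,-.382,.20],o,v=.12)
robot.move_straight([.30,-.30,.30],o,v=.2);st()
c=cap("top","t9.png",(120,190,200,270),8)
print(back(c,[(160,225)],.057),back(c,[(141.7,242.7),(172.7,239.3)],.045))
c=cap("scene","s9.png",(80,190,400,310),2.5)
E
```

```text
t 39.1 pos [ 0.3982 -0.3823  0.0183] open 0.662 f [-0.1 -1.2  0.5]
t 39.6 pos [ 0.3981 -0.382   0.0181] open 0.394 f [0.2 0.1 0.5]
t 42.3 pos [ 0.3002 -0.3002  0.2993] open 0.392 f [-0.1  0.1  0.1]
[[0.4848 0.2425 0.057 ]] [[0.4249 0.3183 0.045 ]
 [0.4205 0.1996 0.045 ]]
```

View pics/t9.png

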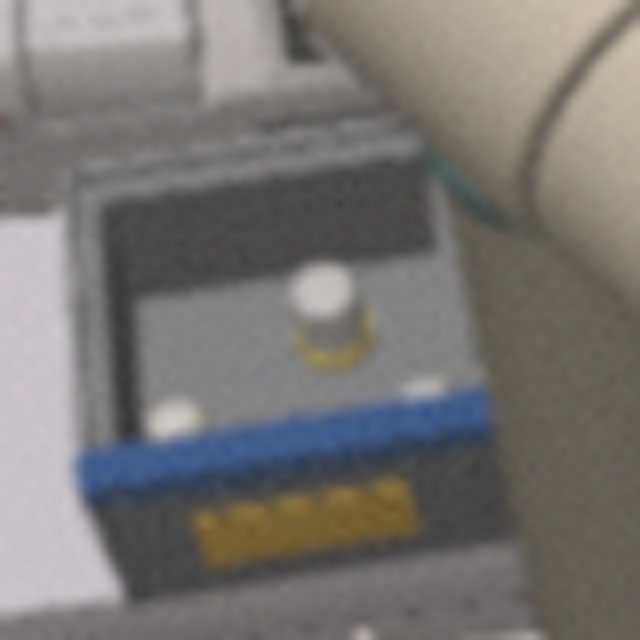

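View pics/s9.png

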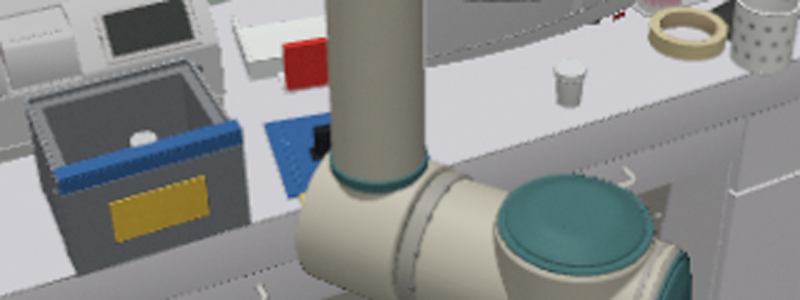

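```bash
python3 - <<'E'
from h import *
np.set_printoptions(precision=4,suppress=True)
o=Rn.from_matrix(np.c_[[0,1,0],[1,0,0],[0,0,-1]]).as_rotvec()
robot.movep([.36,0,.30],o)
robot.movep([.465,.295,.26],o)
robot.move_straight([.465,.295,.083],o,v=.12);st()
robot.set_gripper(.48);robot.dwell(.3);st()
robot.move_straight([.465,.295,.26],o,v=.15)
robot.movep([.30,-.25,.35],o);st()
for n,r,k in(("top",(120,190,260,270),5.5),("scene",(80,180,250,300),4.5)): cap(n,n+"10.png",r,k)
E
```

```text
t 46.4 pos [0.4655 0.2953 0.0837] open 0.395 f [ 0.4  0.5 -0.8]
t 47.0 pos [0.465 0.295 0.083] open 0.479 f [-0.   0.2 -0.6]
t 50.4 pos [ 0.3004 -0.2496  0.3499] open 0.481 f [-0.1  0.5 -0.5]
```

View pics/top10.png

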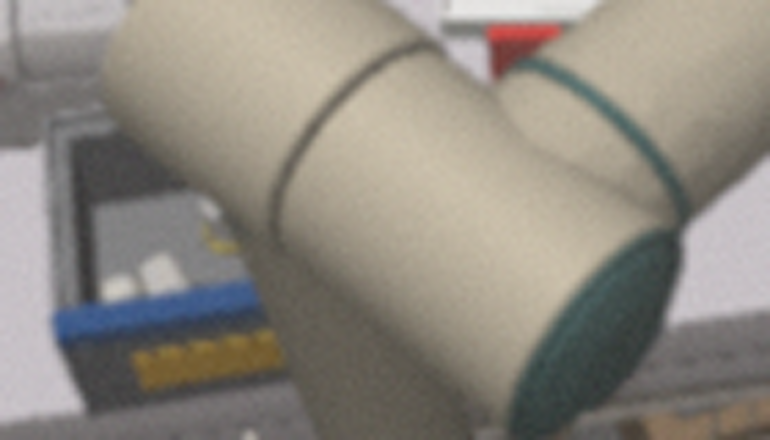

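View pics/scene10.png

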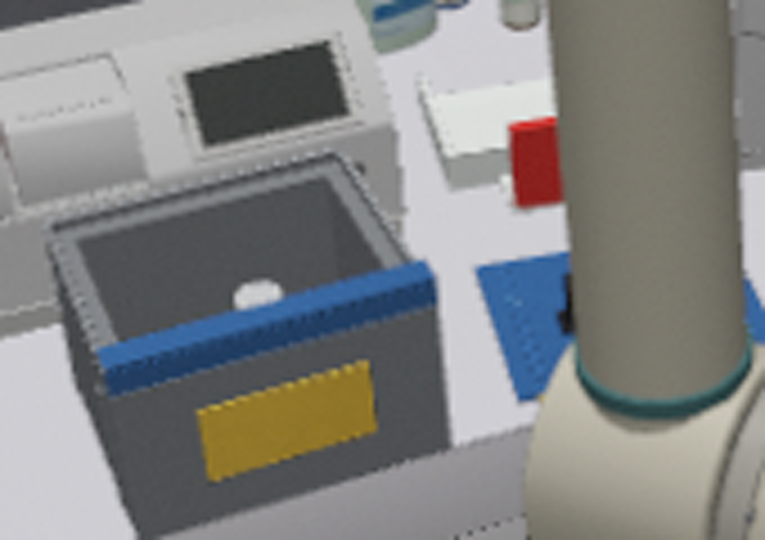

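```bash
python3 - <<'E'
from h import *
q=robot.state()["qpos"].copy();q[0]=-1.9;robot.move_joints(q);st()
for n,r,k in(("top",(120,190,250,270),6),("scene",(80,200,260,310),4.4)): cap(n,n+"11.png",r,k)
cap("top","top11b.png",(185,205,250,265),12);cap("scene","scene11b.png",(175,220,265,285),8.5)
E
```

```text
t 52.0 pos [-0.0577 -0.3862  0.3499] open 0.478 f [ 0.9  0.9 -1.1]
```

View pics/top11.png

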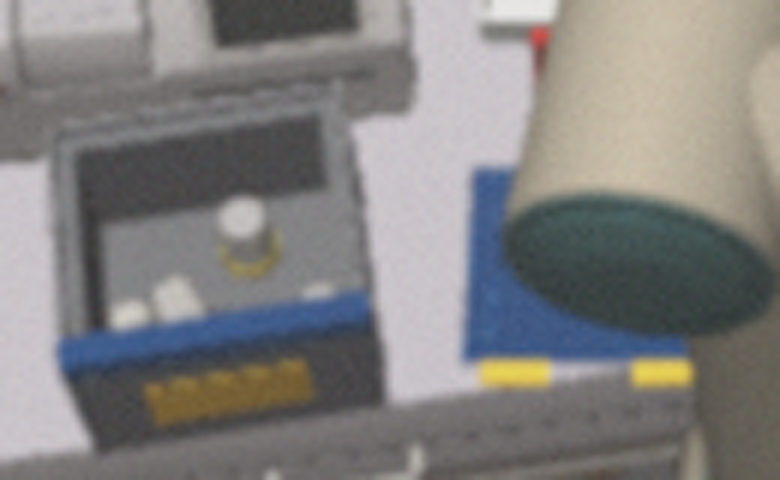

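View pics/scene11.png

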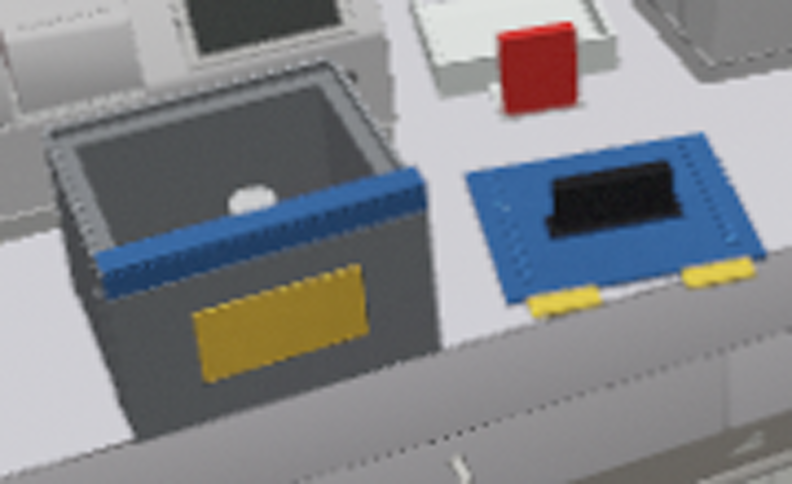

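View pics/top11b.png

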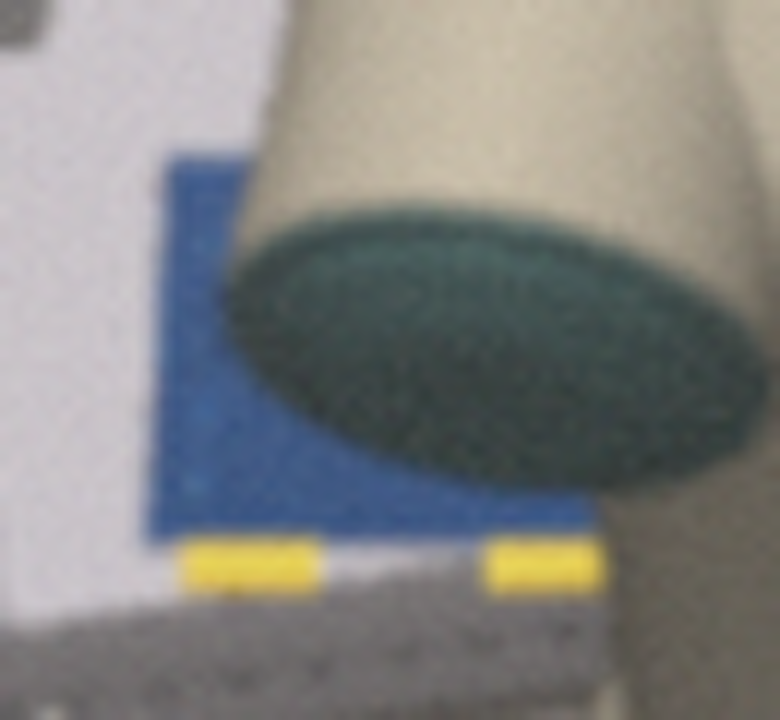

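View pics/scene11b.png

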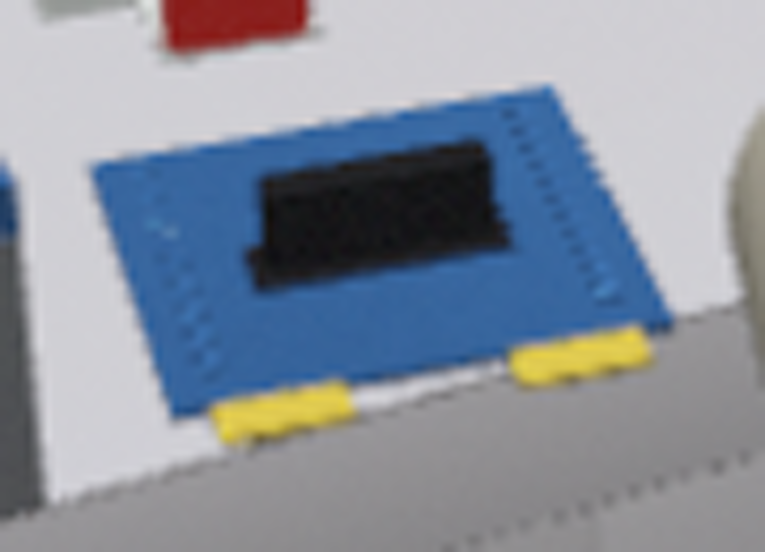

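```bash
python3 - <<'E'
from h import *
np.set_printoptions(precision=4,suppress=True)
cs=robot.capture("scene");ct=robot.capture("top")
o=[(cs,P,px(u,175,220,8.5)) for P,u in [((81.5,85.5,6),(92,163)),((81.5,-85.5,6),(552,87)),((-65.5,85.5,6),(170,414)),((-65.5,-85.5,6),(672,322)),((-81.5,72.5,5),(222,440)),((-81.5,-72.5,5),(655,360)),((-7,40,42),(262,185)),((-7,-40,42),(492,158))]]
o2=[(ct,P,px(u,185,205,12)) for P,u in [((81.5,85.5,6),(168,155)),((-65.5,85.5,6),(148,535)),((-81.5,72.5,5),(180,592)),((-81.5,27.5,5),(322,592)),((-81.5,-27.5,5),(487,592)),((-81.5,-72.5,5),(605,592))]]
for q in (o,o2,o+o2):
    p,r=fit(q,(.43,.015,-.15));print("cover",p)
print(r)
# box overlay
def draw(c,P,p,im,x0,y0,k):
    cc,s=np.cos(p[2]),np.sin(p[2]);P=np.array(P)/1000.
    W=np.c_[p[0]+cc*P[:,0]-s*P[:,1],p[1]+s*P[:,0]+cc*P[:,1],P[:,2]]
    uv=proj(c,W);uv=(uv-[x0,y0]+.5)*k-.5
    cv2.polylines(im,[np.round(uv).astype(np.int32)],True,(0,0,255),1)
pb=(.4429,.26,.0213)
polys=[[(-70,95,125),(-70,-95,125),(-90,-95,125),(-90,95,125)],[(90,95,113),(90,-95,113),(-70,-95,113),(-70,95,113)],[(74,79,105),(74,-79,105),(-74,-79,105),(-74,79,105)],[(-74,79,6),(74,79,6),(74,-79,6),(-74,-79,6)],[(-90,95,0),(-90,-95,0),(-90,-95,120),(-90,95,120)]]
for c,n,(x0,y0,x1,y1),k in((cs,"s",(80,205,190,310),7),(ct,"t",(120,195,200,270),9)):
    im=cv2.resize(c["img"][y0:y1,x0:x1],None,fx=k,fy=k,interpolation=cv2.INTER_CUBIC)
    for P in polys: draw(c,P,pb,im,x0,y0,k)
    cv2.imwrite(f"pics/box_{n}.png",im)
E
```

```text
cover [ 0.4284  0.0206 -0.1629]
cover [ 0.4308  0.0195 -0.1735]
cover [ 0.4296  0.02   -0.1677]
[[-0.5339 -0.3745]
 [ 0.5334 -0.5302]
 [-0.295  -0.4457]
 [ 0.5019 -0.368 ]
 [-0.5503 -0.5259]
 [-0.2846 -0.4065]
 [ 0.025   1.1063]
 [ 0.4268 -0.3459]
 [-0.1496  0.2032]
 [-0.5476  1.0061]
 [-0.0881  0.0969]
 [-0.3543  0.1561]
 [ 0.0241  0.2278]
 [ 1.7423  0.2858]]
```

View pics/box_s.png

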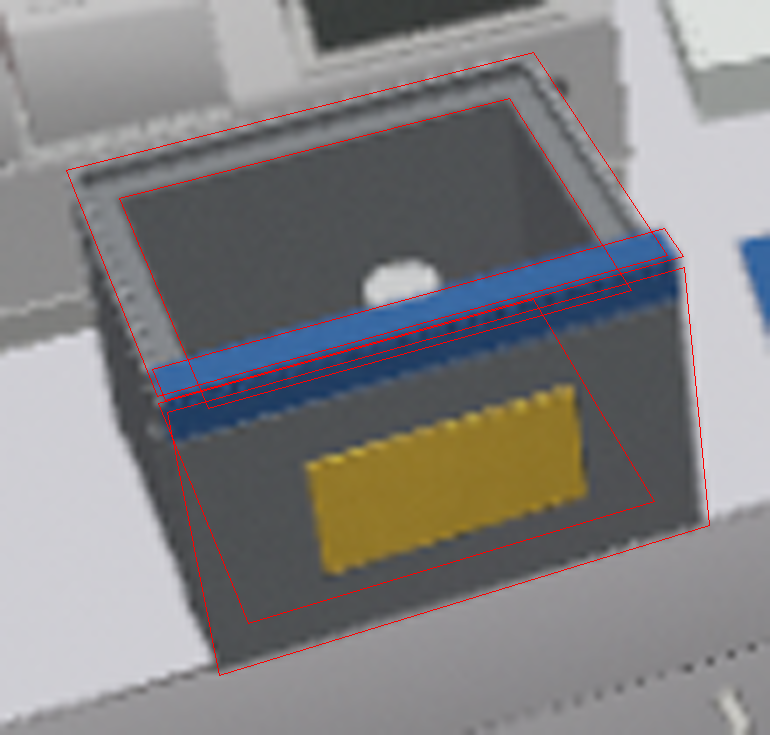

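View pics/box_t.png

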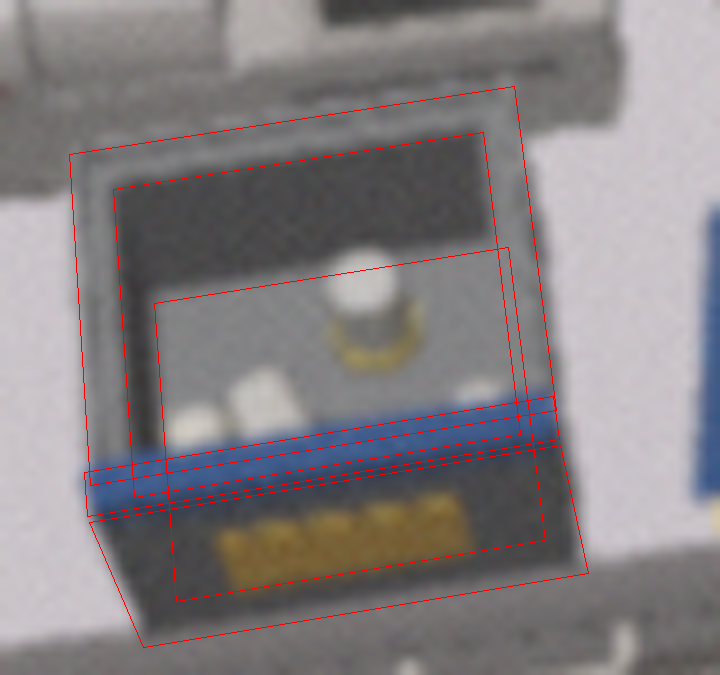

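```bash
cat >> h.py <<'E'
# cover: yaw w, tilt a (far edge up / tabs down); cover frame
def coverR(w,a): return Rn.from_euler("z",w).as_matrix()@Rn.from_euler("y",-a).as_matrix()
HG=.029
def tool_for_cover(w,a,org):
    R=coverR(w,a);x=R[:,1];z=-R[:,2];y=np.cross(z,x)
    return np.asarray(org,float)+R@[0,0,HG]+.011*z, Rn.from_matrix(np.c_[x,y,z]).as_rotvec()
def tool_for_tip(box,tip,a,w=None):
    """tip: (x,y,z) in box frame of the mid of tab tips' underside; box=(x,y,yaw)"""
    w=box[2] if w is None else w
    B=Rn.from_euler("z",box[2]).as_matrix()
    T=np.array([box[0],box[1],0])+B@np.asarray(tip)
    return tool_for_cover(w,a,T+coverR(w,a)@[.0815,0,0])
E
python3 - <<'E'
from h import *
np.set_printoptions(precision=3,suppress=True)
p,o=tool_for_cover(-.168,0,(.4296,.02,.001))
robot.set_gripper(.36)
robot.movep([.30,-.25,.35],o)
robot.movep([.38,0.01,.28],o)
robot.movep(p+[0,0,.12],o)
box=(.4429,.26,.0213)
for a in(0,10,20,25,30):
    q,oo=tool_for_tip(box,(-.081,0,.106),np.radians(a));print(a,q,robot.inverse_kinematics(q,oo))
robot.move_straight(p+[0,0,.04],o,v=.15);robot.move_straight(p,o,v=.05);st()
robot.set_gripper(0,50);s=st()
robot.move_straight(s["ee_pos"]+[0,0,.03],None,v=.05);st()
E
```

```text
0 [0.443 0.26  0.124] [ 0.395  0.254  1.774 -0.     1.114  0.374]
10 [0.439 0.26  0.138] [ 0.453  0.159  1.88  -0.09   0.945  0.478]
20 [0.432 0.26  0.151] [ 0.53   0.078  1.991 -0.239  0.779  0.654]
25 [0.428 0.26  0.157] [ 0.577  0.045  2.048 -0.352  0.702  0.786]
30 [0.423 0.26  0.162] [ 0.63   0.019  2.106 -0.502  0.636  0.96 ]
t 57.5 pos [0.43  0.02  0.019] open 0.356 f [0.8 0.1 0.2]
t 57.9 pos [0.43  0.02  0.019] open 0.144 f [ 1.1 -0.7  1.8]
t 58.7 pos [0.43  0.02  0.049] open 0.145 f [-0.5  0.5 -3.3]
```

```bash
python3 - <<'E'
from h import *
box=(.4429,.26,.0213);a=np.radians(22)
p,o=tool_for_cover(-.168,0,(.43,.02,.19));robot.move_straight(p,o,v=.15)
p,o=tool_for_cover(-.07,a/2,(.43,.14,.22));robot.move_straight(p,o,v=.12)
p,o=tool_for_tip(box,(-.055,0,.160),a);robot.move_straight(p,o,v=.12)
p,o=tool_for_tip(box,(-.055,0,.137),a);robot.move_straight(p,o,v=.08)
robot.dwell(.3);st()
cap("top","top12.png",(100,180,220,280),6);cap("scene","scene12.png",(70,190,200,310),5)
E
```

```text
t 63.0 pos [0.457  0.2605 0.1847] open 0.147 f [-0.6  0.2 -2.6]
```

View pics/top12.png

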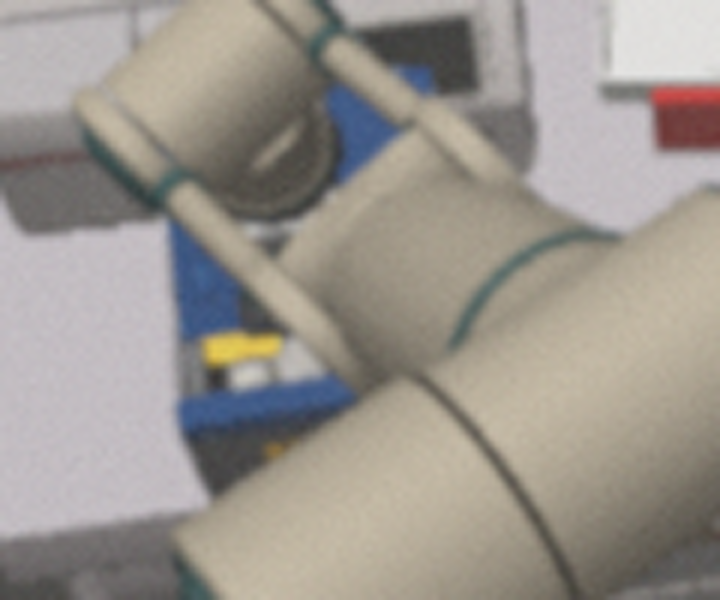

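View pics/scene12.png

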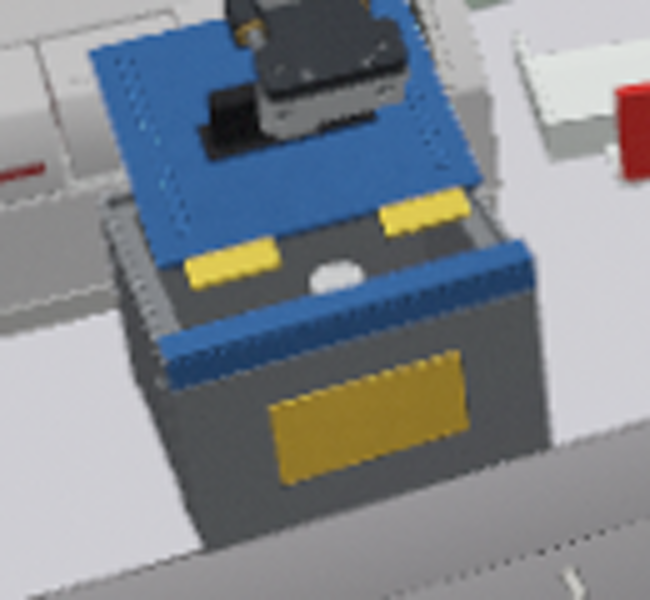

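```bash
cat > ov.py <<'E'
from h import *
def held(s):
    T=Rn.from_rotvec(s["ee_rot"]).as_matrix();R=np.c_[np.cross(T[:,0],-T[:,2]),T[:,0],-T[:,2]]
    org=np.array(s["ee_pos"])-.011*T[:,2]-R@[0,0,HG]
    return R,org
CP=[[(81.5,85.5,6),(81.5,-85.5,6),(-65.5,-85.5,6),(-65.5,85.5,6)],[(-65.5,72.5,5),(-81.5,72.5,5),(-81.5,27.5,5),(-65.5,27.5,5)],[(-65.5,-72.5,5),(-81.5,-72.5,5),(-81.5,-27.5,5),(-65.5,-27.5,5)]]
BP=[[(-70,95,125),(-70,-95,125),(-90,-95,125),(-90,95,125)],[(74,79,105),(74,-79,105),(-74,-79,105),(-74,79,105)],[(85,90,113),(85,-90,113),(-70,-90,113),(-70,90,113)]]
def overlay(name,n,roi,k,box=None,cov=None):
    c=robot.capture(name);x0,y0,x1,y1=roi
    im=cv2.resize(c["img"][y0:y1,x0:x1],None,fx=k,fy=k,interpolation=cv2.INTER_CUBIC)
    def dr(W,col):
        uv=(proj(c,W)-[x0,y0]+.5)*k-.5;cv2.polylines(im,[np.round(uv).astype(np.int32)],True,col,1)
    if cov is not None:
        for P in CP: dr(cov[1]+np.array(P)/1000@cov[0].T,(255,255,0))
    if box is not None:
        for P in BP: dr(np.array([box[0],box[1],0])+np.array(P)/1000@Rn.from_euler("z",box[2]).as_matrix().T,(0,0,255))
    cv2.imwrite("pics/"+n,im)
E
python3 - <<'E'
from ov import *
s=robot.state();h=held(s);print(h[1],Rn.from_matrix(h[0]).as_euler("zyx",degrees=True))
overlay("scene","s13.png",(80,185,190,275),7,(.4429,.26,.0213),h)
overlay("top","t13.png",(120,180,190,260),9,(.4429,.26,.0213),h)
E
```

```text
[0.4636064  0.26053364 0.167854  ] [  1.31920297 -22.02319334   0.51023422]
```

View pics/s13.png

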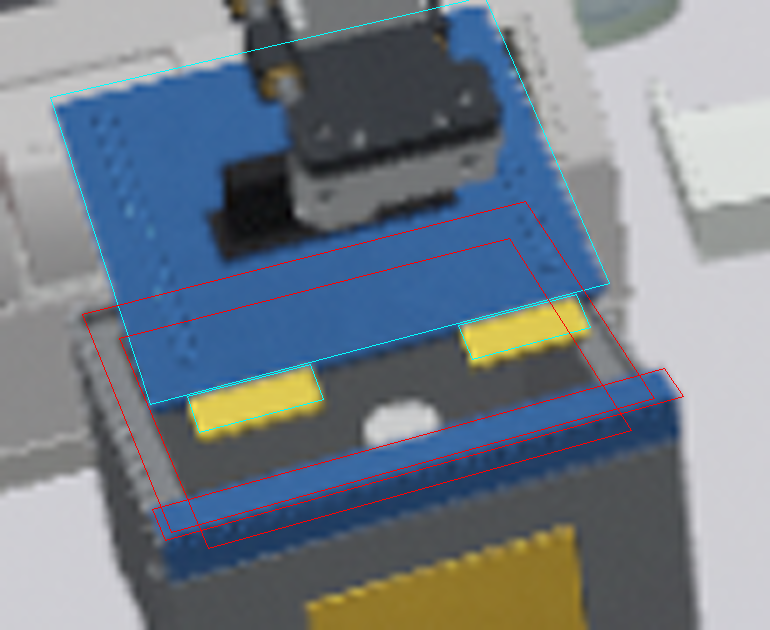

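View pics/t13.png

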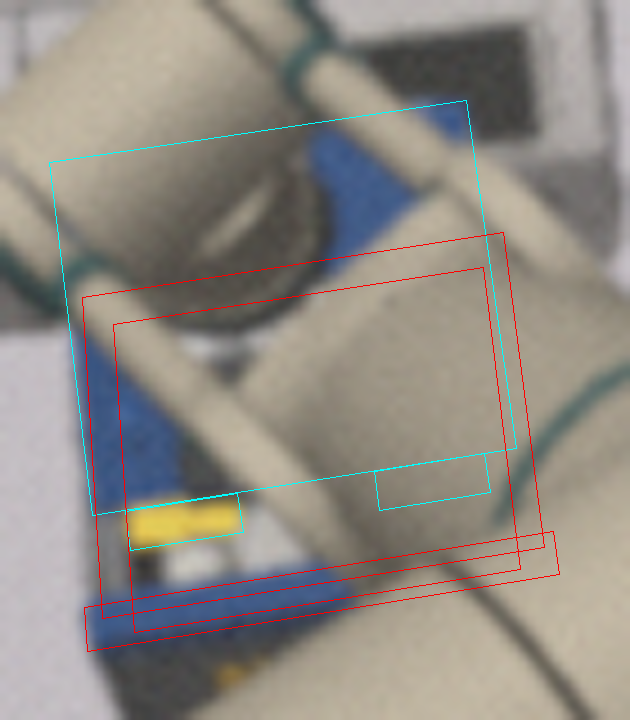

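The overlay shows the held cover and the box carry the same ~1 px bias, so the box pose holds in the robot frame. I'll start hooking the tabs.

```bash
python3 - <<'E'
from ov import *
box=(.4429,.2595,.0213);a=np.radians(22)
robot.dwell(.2);f0=np.array(robot.state()["ft_force"])
def go(x,z,aa,v=.03,lim=12):
    p,o=tool_for_tip(box,(x,0,z),aa);robot.move_straight(p,o,v=v);robot.dwell(.1)
    f=np.mean([robot.state()["ft_force"] for _ in range(4)],0);print("tip %.4f %.4f a %.0f"%(x,z,np.degrees(aa)),np.round(f-f0,1));return np.linalg.norm(f-f0)<lim
ok=True
for x,z in [(-.058,.12),(-.058,.113),(-.060,.1072),(-.066,.107),(-.071,.107),(-.075,.107),(-.078,.107),(-.080,.107),(-.0815,.107),(-.0825,.107)]:
    if not go(x,z,a): print("stop");break
s=st();h=held(s)
overlay("scene","s14.png",(80,185,190,305),6,box,h)
E
```

```text
tip -0.0580 0.1200 a 22 [ 1.1  0.4 -0.1]
tip -0.0580 0.1130 a 22 [ 0.2  1.4 -0.9]
tip -0.0600 0.1072 a 22 [0.3 0.5 0. ]
tip -0.0660 0.1070 a 22 [-0.   1.  -0.9]
tip -0.0710 0.1070 a 22 [ 0.6  0.8 -0.8]
tip -0.0750 0.1070 a 22 [0.3 0.6 0.1]
tip -0.0780 0.1070 a 22 [-0.2  0.4  0.5]
tip -0.0800 0.1070 a 22 [ 3.6  1.2 -0.9]
tip -0.0815 0.1070 a 22 [ 7.7 -0.4 -3.4]
tip -0.0825 0.1070 a 22 [ 8.7 -1.  -6.4]
t 67.8 pos [0.4319 0.2596 0.1553] open 0.149 f [ 8.4 -2.  -8.7]
```

View pics/s14.png

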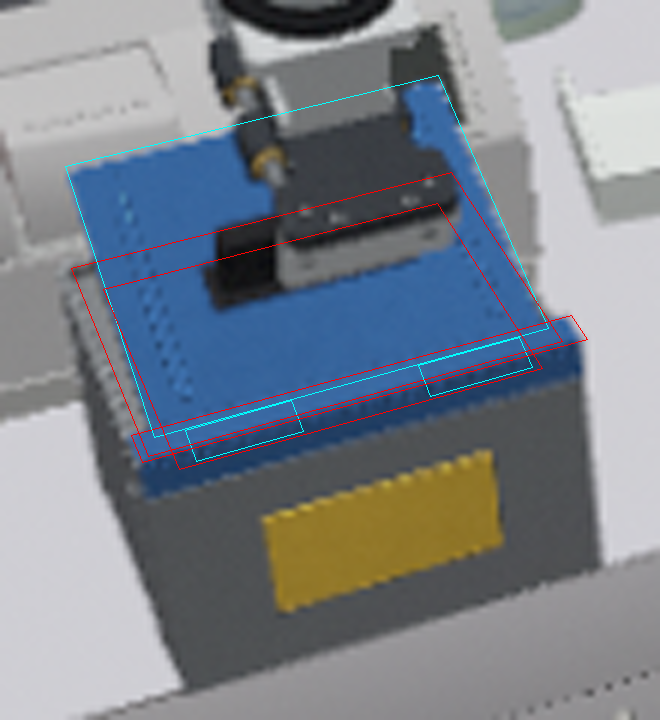

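```bash
cat >> ov.py <<'E'
box=(.4429,.2595,.0213)
F0=np.array([-.6,.2,-2.6])
def go(x,z,aa,v=.03):
    aa=np.radians(aa);p,o=tool_for_tip(box,(x,0,z),aa);robot.move_straight(p,o,v=v);robot.dwell(.15)
    f=[];m=[]
    for _ in range(4): s=robot.state();f.append(s["ft_force"]);m.append(s["ft_torque"]);robot.dwell(.02)
    f=np.mean(f,0)-F0;print("tip %.4f %.4f a %.0f"%(x,z,np.degrees(aa)),np.round(f,1),np.round(np.mean(m,0),2));return np.linalg.norm(f)
E
python3 - <<'E'
from ov import *
go(-.079,.107,22);go(-.079,.106,22);go(-.079,.105,22);go(-.079,.106,22);go(-.080,.1055,22);go(-.081,.1055,22)
E
```

```text
tip -0.0790 0.1070 a 22 [ 3.1 -0.3 -0.8] [-0.06 -0.16  0.04]
tip -0.0790 0.1060 a 22 [ 1.8 -0.7  0.9] [-0.06  0.1   0.03]
tip -0.0790 0.1050 a 22 [-0.6 -1.1  8.6] [-0.19  0.59 -0.02]
tip -0.0790 0.1060 a 22 [ 1.2 -0.2  3.2] [-0.05  0.24  0.02]
tip -0.0800 0.1055 a 22 [ 4.6 -1.8  4.9] [-0.31 -0.5  -0.11]
tip -0.0810 0.1055 a 22 [ 7.  -2.3  3.4] [-0.46 -1.12 -0.16]
```

```bash
sed -i 's/^box=(.4429/box=(.4469/' ov.py; python3 - <<'E'
from ov import *
for x,a in [(-.082,22),(-.082,18),(-.082,14),(-.082,10),(-.082,7),(-.082,4.5),(-.082,3)]:
    if go(x,.1063,a)>14: print("stop");break
s=st()
overlay("scene","s15.png",(80,185,190,305),6,box,held(s))
cap("top","t15.png",(110,180,200,270),8)
E
```

```text
tip -0.0820 0.1063 a 22 [ 0.9 -0.1  3.3] [-0.06  0.2  -0.02]
tip -0.0820 0.1063 a 18 [ 1.5 -0.1  1.3] [ 0.04  0.02 -0.  ]
tip -0.0820 0.1063 a 14 [1.5 0.  0.9] [-0.02  0.02 -0.02]
tip -0.0820 0.1063 a 10 [ 1.1 -0.4  0.8] [-0.03  0.06  0.  ]
tip -0.0820 0.1063 a 7 [ 0.6 -0.4 -0. ] [-0.03  0.   -0.  ]
tip -0.0820 0.1063 a 4 [ 0.5  0.  -0.1] [-0.06 -0.04 -0.02]
tip -0.0820 0.1063 a 3 [ 0.3 -0.3 -0.3] [-0.06 -0.01 -0.01]
t 74.3 pos [0.445  0.2594 0.1285] open 0.146 f [-0.7  0.3 -2.9]
```

View pics/s15.png

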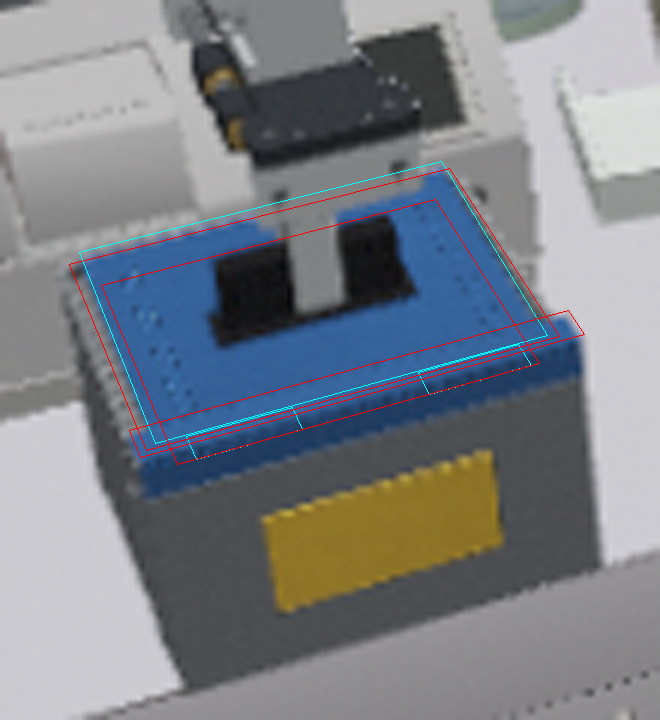

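View pics/t15.png

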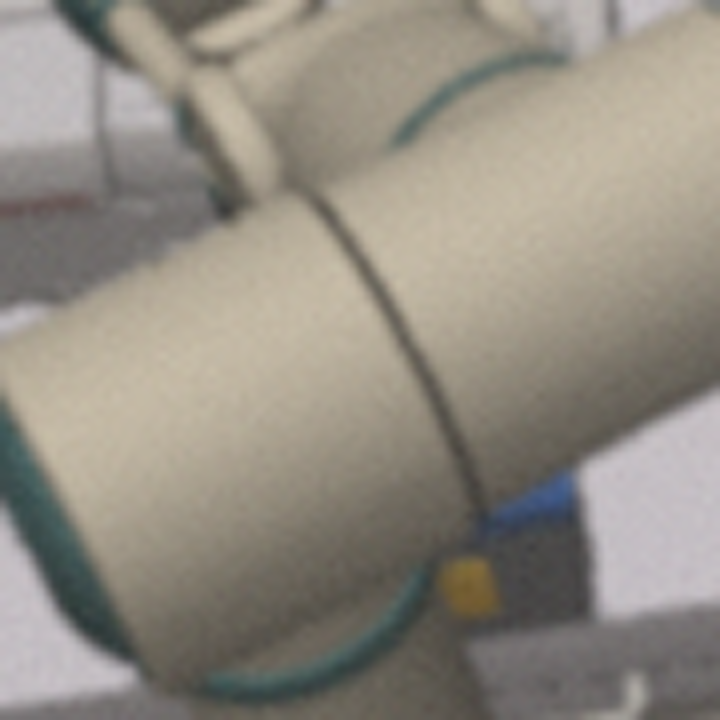

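```bash
python3 - <<'E'
from ov import *
for z,a in [(.106,2),(.106,1),(.106,0.3),(.1055,0)]:
    if go(-.082,z,a,.02)>14: print("stop");break
go(-.082,.1052,0,.02)
st()
E
```

```text
tip -0.0820 0.1060 a 2 [-1.3 -0.5  2.2] [-0.02  0.45  0.04]
tip -0.0820 0.1060 a 1 [ 0.  -0.6  3.5] [-0.04  0.29  0.01]
tip -0.0820 0.1060 a 0 [-0.4 -0.3  3.8] [-0.02  0.36  0.  ]
tip -0.0820 0.1055 a 0 [-1.7 -0.5  8.3] [-0.12  0.4   0.01]
tip -0.0820 0.1052 a 0 [-2.5 -0.9  9.8] [-0.18  0.51  0.02]
t 76.7 pos [0.4464 0.2595 0.1243] open 0.143 f [-2.  -1.4  7.8]
```

```bash
python3 - <<'E'
from ov import *
robot.set_gripper(.36);robot.dwell(.3);s=st()
robot.move_straight(s["ee_pos"]+[0,0,.1],None,v=.12)
robot.movep([.36,0,.33],Rn.from_matrix(np.c_[[0,1,0],[1,0,0],[0,0,-1]]).as_rotvec())
robot.movep([.30,-.25,.35],Rn.from_matrix(np.c_[[0,1,0],[1,0,0],[0,0,-1]]).as_rotvec())
q=robot.state()["qpos"].copy();q[0]=-1.9;robot.move_joints(q);st()
overlay("scene","s16.png",(80,185,190,305),6,box,None)
cap("scene","s16b.png",(85,195,180,265),8);cap("top","t16.png",(120,190,200,270),9)
E
```

```text
t 77.6 pos [0.4464 0.2595 0.1232] open 0.363 f [0.1 0.2 0.6]
t 82.1 pos [-0.0571 -0.386   0.3497] open 0.365 f [ 0.4 -0.3  0.1]
```

View pics/s16b.png

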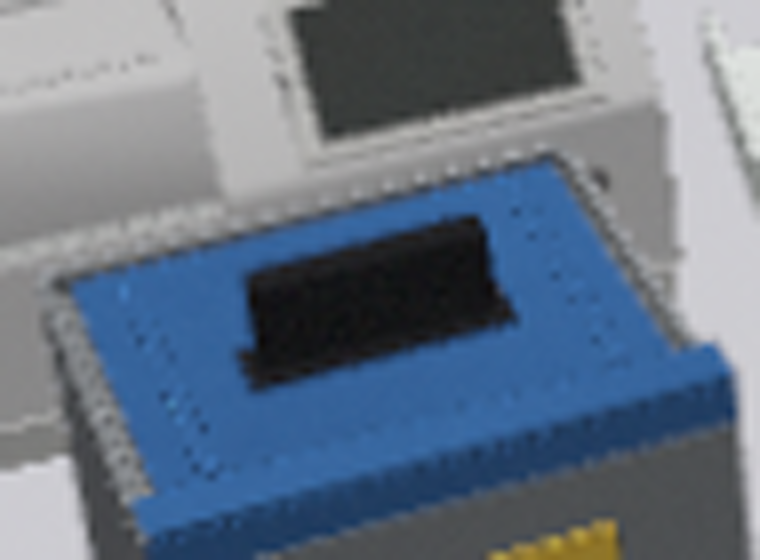

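View pics/t16.png

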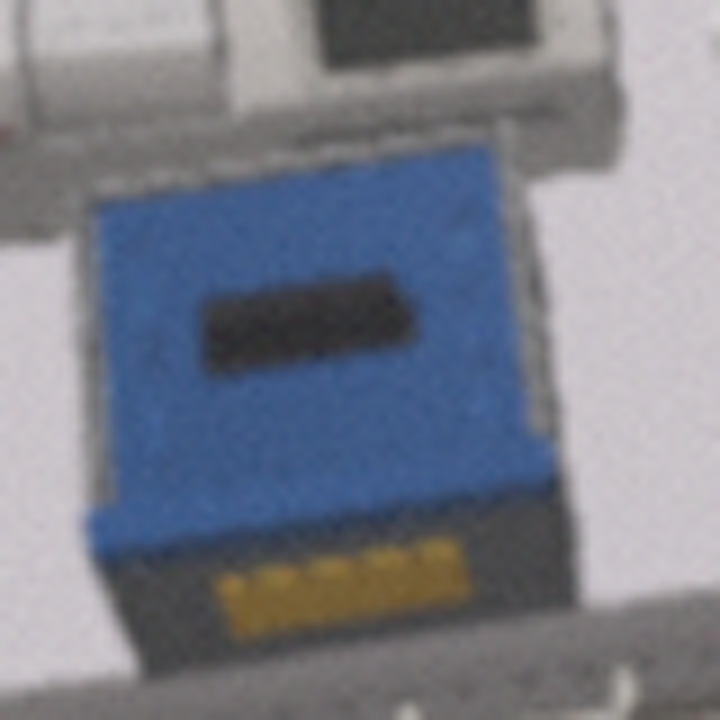

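```bash
python3 - <<'E'
from ov import *
for bx,n in (((.4429,.2595,.0213),"a"),):
    for t in (0,2.8):
        R=coverR(bx[2],np.radians(t));org=np.array([bx[0],bx[1],.105])+ (R-coverR(bx[2],0))@[.0815,0,0]
        overlay("scene",f"s17_{t}.png",(85,195,180,265),8,None,(R,org))
        overlay("top",f"t17_{t}.png",(120,190,200,270),8,None,(R,org))
ims=[cv2.imread(f"pics/s17_{t}.png")[:,:400] for t in("0","2.8")];cv2.imwrite("pics/s17.png",np.hstack(ims))
E
```

```text
(no output)
```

View pics/s17_0.png

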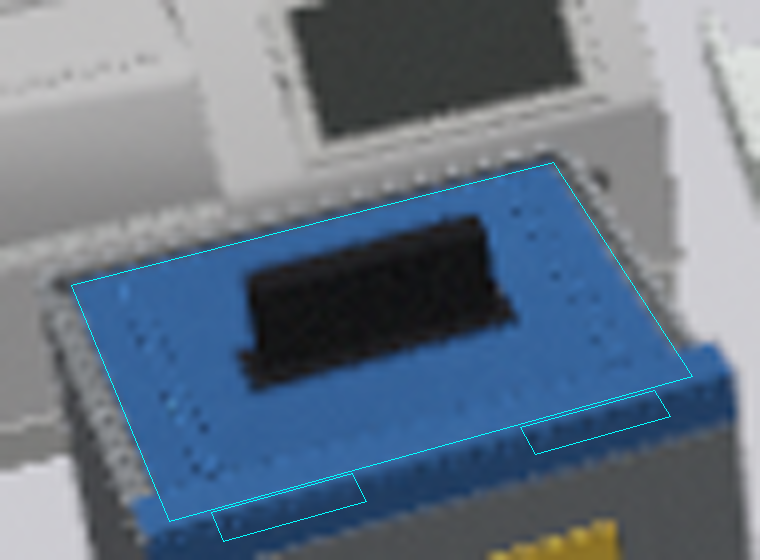

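View pics/s17_2.8.png

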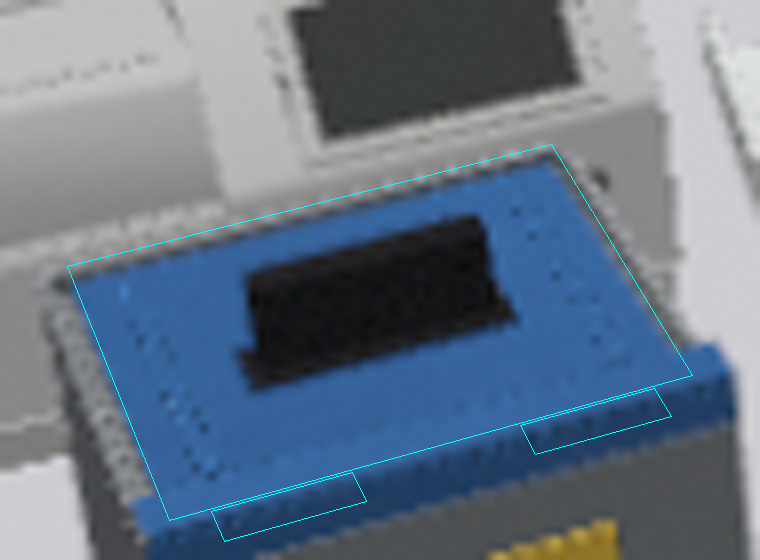

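View pics/t17_0.png

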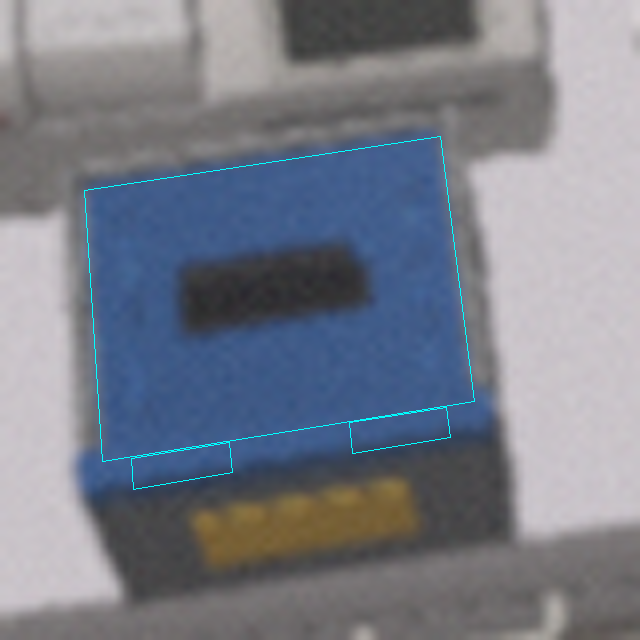

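```bash
python3 - <<'E'
from h import *
cap("scene","s18.png",(60,120,420,310),2.2);cap("top","t18.png",(90,120,400,280),2.5);st()
E
```

```text
t 82.6 pos [-0.0579 -0.3861  0.3496] open 0.359 f [ 0.2 -0.1 -0.6]
```

View pics/s18.png

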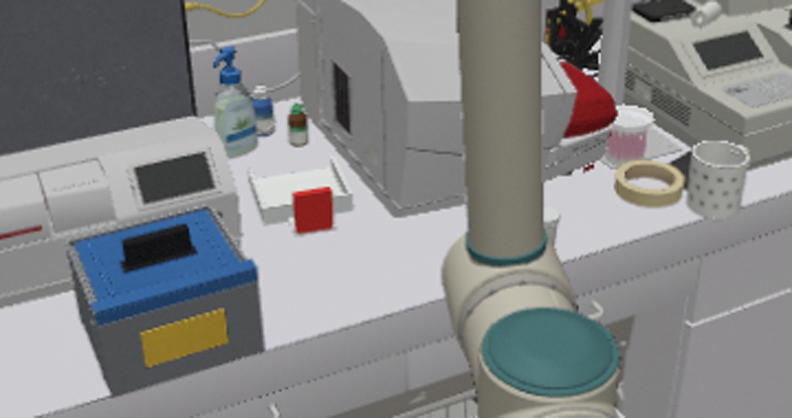

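View pics/t18.png

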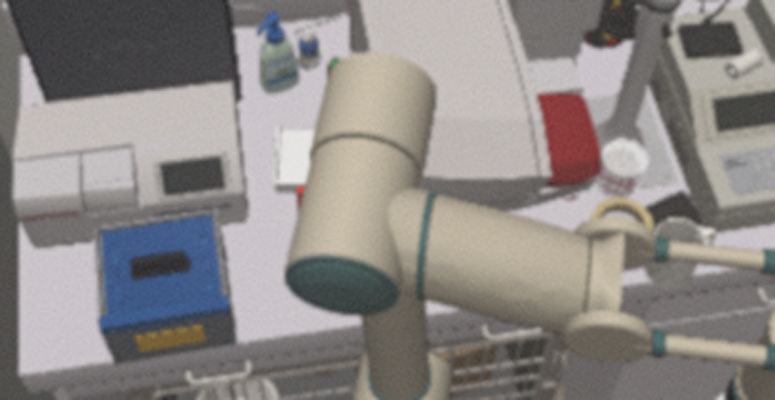

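The cover lies flush, the tray is empty and level, and the white cup still stands, mostly hidden behind the arm (scene crop ≈(551,222)). I'm handing in.

```bash
python3 - <<'E'
from h import *
robot.sign_off();print("ok")
E
```

```text
the job is handed in; nothing more can be done
ok
```

The job is done and handed in at about 83 s. All four yellow-lidded cups are in the box, the empty tray is back down level in its gap, and the cover is on. I found only four yellow cups: three in the tray and one on the worktop.

- **Cups:** I tipped the three tray cups into the box, then picked up the worktop cup and dropped it in. A picture taken before closing showed all four inside, below the rim. The last one fell onto its side.
- **Cover:** I hooked the tabs under the lip at a 22° tilt, swung the cover down and let go. In the final scene picture its outline matches a flat, seated cover and rules out one resting on the far fence, which would be about 2 px off.
- **Disagreements:**
  - The two cameras put the box about 5 mm apart in x, and the tabs met resistance about 4 mm earlier than my averaged pose predicted. I shifted the box pose by that amount for the swing.
  - There was light contact (10 N at most) over the last 2° of closing.
- **Not fully checked:** in the last picture the arm mostly hides the white cup. The visible part is standing, and I never touched it.

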